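# Unpin the art caddy and hang it on the louvred panel

## Robot

A 6-joint arm with a two-finger parallel gripper is mounted at the origin on the work surface. World frame = base frame: x ahead of the robot, y to its left, z up, the work surface at z = 0. Lengths are in m, angles in rad, forces in N, time in s.
With the tool pointing down it reaches from about 0.425 to 0.95 m from the base axis. Payload 3.5 kg.
Tool frame: the origin (TCP) lies midway between the tips of the shut fingers; the grasp point (between the pads) lies 19 mm behind it; x points along the fingers, y is the direction in which the jaws open and shut, and the axes are right-handed (so a half turn about x gives the same grasp; the last joint's range is limited). The gripper opens to 85 mm and grips with 20 to 120 N. Pads are 22 mm wide; open, the fingers measure 114 mm over their backs; the gripper's body (76 mm by 85 mm) begins 54 mm behind the grasp point. The pads swing forward as they close: fully open they stand 13 mm farther back than shut.
Start: joints at [1.154, 0.286, 1.577, -0, 1.279, -0.15], TCP at [0.178, 0.651, 0.205] pointing down, gripper open.
Joint ranges: [-2.77, 2.77], [-0.9, 2.22], [0.21, 2.48], [-1.53, 4.67], [0.24, 2.81], [-2.84, 2.84]. Speed limits (rad/s): [2.79, 2.79, 3.14, 3.14, 3.14, 3.14].

## Interface

Orientations are given as a unit quaternion [x, y, z, w].
In Python, from plant import ctrl, vision gives the robot as it stands. The module is installed in compiled form; this text tells all that it offers.
- The arm moves only by the tool play_rows, never from a script. Its arguments are lists of equal length, an entry for each row: "claw": the closure in counts, from 0 (fully open) to 255 (shut); "travel": the shift along the tool's x, y, z in m, a list of three; "dr": the turn, a rotation vector about the tool's x, y, z in rad, a list of three. In form: {"claw": [claw, ...], "travel": [[tx, ty, tz], ...], "dr": [[wx, wy, wz], ...]}. A call has 1 to 20 rows; each row is the pose to reach, as a shift and turn from the pose measured when the call began, along the tool's axes at that moment; what a row does not reach only later rows make up. A row lasts 1/10 s, in which the tool goes at most 50 mm and 8.59 degrees, less where a joint would pass 70% of its speed; a pose out of reach is approached as far as the arm can. A call with a gripper value outside its range is refused whole. The fingers move at their own pace and stop on an object; "force" is the grip in N (left out, the last holds). Time passes only in rows, so rows that repeat a pose let the fingers close. It gives the time, the measured TCP pose, the force and the opening at its end, in the units of the state.
- ctrl.get_state(): the state, without advancing time (a new reading comes with each control period).
- vision.read_camera(name): name is "scene" or "top"; returns a dict with "img" (420x560x3 uint8, red, green, blue), "range_z" (420x560 float32, m along the optical axis (not along the pixel's ray), 0 where there is no reading), "K" (3x3 intrinsics, pixels), "world_to_cam" (4x4, takes a point from world to camera coordinates). Camera axes: x right, y up, looking along -z (the intrinsics and any distortion apply to the point x, -y, -z); pixel columns grow to the right and rows downward; lengths in m; the calibration is good to about 2 mm. A picture is of the moment at which its call begins.
- ctrl.sign_off(): hands the job in, once; it reports no verdict.
The state is a dict: "time": time; "qpos": joint angles; "dq": joint speeds; "joint_efforts": joint torques, N m; "eef_pos": TCP position; "tcp_rot": TCP orientation; "contact_force": force on the tool from outside, world axes, zero at the start; "wrist_torque": the same for the moment, N m; "opening": opening from 0.0 (shut) to 1.0 (fully open).
Only numpy, scipy, OpenCV 4.12 (cv2) and the standard library are available. Lean on these libraries where they do the work, as an engineer would, in place of code of your own. Each camera call takes 0.05 s, during which the arm holds its last target.

## Task

The art-supply caddy is locked on its carrying stand by a spring clip through the cross-drilled pin. Pull the clip out sideways and put it down in the metal dish; only then lift the caddy off the stand and hang it on the other rack, the one without a pin, so that its lip drops fully home over that rack's rail and it hangs upright by itself. Keep the caddy upright on the way, and do not knock over or push away the glue bottle, paper cup or glue stick.

Things in the scene. Friction and masses are not known exactly. Their poses are not given: they have to be found in the camera images.
- clip_loop (a point): Steel R-clip, 6 mm wire, 65 g, lying flat: centre of its loop. x runs from the loop along the legs, z up. The loop measures 46 mm (x) by 36 mm (y) with straight sides 22 mm long: pinch it across y from above; 90 mm is clear below it. The pin stands at x = +58 mm. Pull the clip along its own -x: up to about 4 N until, after some 16 mm, its sprung leg snaps off the pin; free after 45 mm.
- clip_tip (a point): End of the clip's straight leg, which goes through the pin: 82 mm along the clip's x from the loop's centre, 24 mm past the pin's axis at the start. Beside it, at y about +13 mm, runs the sprung wavy leg, up to 93 mm from the loop's centre, gripping the outside of the pin.
- stand: Grey fixed stand, 150 mm long (y), that holds the caddy at the start. Origin on the table under its rail, x towards the caddy, y along the rail. Rail 5 mm thick, top edge 110 mm up. Steel pin, 18 mm in diameter, at x = -46 mm, top 139.5 mm up. The caddy's tongue lies round the pin, under the clip, which locks it down. Clip out, lift the caddy straight up at least 40 mm to clear pin and rail.
- pin_hole (a point): Centre of the cross hole through the pin, along the stand's x, 10 mm wide and 12.5 mm high, 119 mm above the table. The clip's straight leg lies in it.
- stand_rail (a point): Middle of the top edge of the stand's rail, 110 mm above the table (axes as stand).
- panel: Grey fixed louvred rack without a pin, 150 mm long (y), the caddy's new place. Origin on the table under its rail; x points to the side on which the caddy must hang, y along the rail. From 45 to 75 mm below the rail's edge a strip, its face at x = +5.3 mm, supports the caddy's back. Nothing rises above the rail's edge.
- panel_rail (a point): Middle of the top edge of the panel's rail, 145 mm above the table (axes as panel). The rail is an upright strip 5 mm thick (x = -2.5 to +2.5 mm). Behind it (-x) is a slot 23 mm wide for the caddy's lip, closed 69 mm either side of the middle.
- caddy_handle (a point): White open caddy holding pens, box 100 mm deep (x), 120 mm wide (y), 85 mm high, 0.3 to 0.6 kg: centre of its wooden handle bar over its middle. Bar along y, 14 mm thick (x), 24 mm high, to be pinched across x from above at its middle. 27 mm clear under it to the rim. The point is 124 mm above the underside. x points away from the lip side, z up.
- caddy_lip (a point): Point of the caddy that rests on the rail, under the lip's bridge: 54 mm behind (-x of) and 39 mm below the handle's centre. The lip, 100 mm wide (y), reaches 25 mm down, slanting back: its channel is 8 mm wide at the top and 18 mm at the mouth. Lower with this point 3 to 8 mm in front (+x) of the rail's middle; it slides home to about 1.5 mm as it sinks.
- caddy: The same caddy: origin under the centre of its box, axes as at the handle. Behind its lip a tongue, 46 mm wide and 5 mm thick with a 26 mm square hole, reaches 139 mm behind (-x of) the origin, 85 to 90 mm above it.
- clip: The same clip: origin at the centre of the loop, axes as there.
- dish: Fixed aluminium dish, open on top, 150 mm (x) by 120 mm (y) and 18 mm high, walls and floor 4 to 5 mm. Origin under its centre.
- glue: White glue bottle, 64 mm in diameter, 160 mm high, a bystander. Origin under its centre.
- cup: Paper cup, 72 mm in diameter, 85 mm high, a bystander. Origin under its centre.
- gluestick: Orange glue stick standing up, 32 mm in diameter, 110 mm high, a bystander. Origin under its centre.
There are look-alikes about, which are no part of the job. Leave any blue, orange or turquoise look-alike of the clip alone.

How it is judged:
By the outcome, as a careful person would: the job done as asked, in the order asked, and still so for the second after the job is handed in, with the robot touching nothing.
It also fails if it takes over 61 s, if anything falls off the work surface, if the arm or the gripper's body presses on something with over 40 N, if the wrist force passes 120 N, or if a joint passes its speed limit or range.

## Working session

There is one attempt and no reset: what is moved stays moved. The work goes in short steps, Python scripts to look and compute and a tool call to move; the robot and the scene stay as the last step left them, time stands still between calls to the robot, and variables do not carry over. Pictures are saved under pics/ and viewed, and the job is handed in when it is done.

Besides the shell and the picture viewer there is one more tool, called after "Emit:" as name(argument=value, ...), one argument or row to a line, values as JSON. play_rows: Moves the arm, as the interface text tells. Its arguments: {"type":"object","properties":{"claw":{"type":"array","items":{"type":"number"}},"travel":{"type":"array","items":{"type":"array","items":{"type":"number"}}},"dr":{"type":"array","items":{"type":"array","items":{"type":"number"}}},"force":{"type":"number"}},"required":["claw","travel","dr"]}

```bash
mkdir -p pics; ls
cat > h.py <<'E'
import numpy as np, cv2
from plant import ctrl, vision
def cap(n):
    d=vision.read_camera(n); np.savez(f'{n}.npz',**{k:d[k] for k in d if isinstance(d[k],(np.ndarray,list))}); return d
def world(d,us,vs,z=None):
    K=np.array(d['K']);W=np.linalg.inv(np.array(d['world_to_cam']))
    us=np.atleast_1d(us).astype(float);vs=np.atleast_1d(vs).astype(float)
    r=d['range_z'][vs.astype(int),us.astype(int)] if z is None else z
    x=(us-K[0,2])/K[0,0]*r;y=(vs-K[1,2])/K[1,1]*r
    return (W@np.stack([x,-y,-r,np.ones_like(x)*1.0]))[:3].T
def worldmap(d):
    v,u=np.mgrid[0:420,0:560]
    return world(d,u.ravel(),v.ravel()).reshape(420,560,3)
def onplane(d,u,v,h):
    K=np.array(d['K']);W=np.linalg.inv(np.array(d['world_to_cam']))
    dr=W[:3,:3]@np.array([(u-K[0,2])/K[0,0],-(v-K[1,2])/K[1,1],-1]);o=W[:3,3]
    return o+dr*(h-o[2])/dr[2]
E
python3 - <<'E'
from h import *
for n in('scene','top'):
    d=cap(n); print({k:(v if k in('K','world_to_cam') or not hasattr(v,'shape') else v.shape) for k,v in d.items()})
    cv2.imwrite(f'pics/{n}0.png',cv2.resize(d['img'][:,:,::-1],(800,600),interpolation=cv2.INTER_CUBIC))
print(ctrl.get_state())
E
```

```text
pics
{'img': (420, 560, 3), 'range_z': (420, 560), 'K': array([[495.21150466,   0.        , 280.75516224],
       [  0.        , 495.21150466, 212.14565316],
       [  0.        ,   0.        ,   1.        ]]), 'world_to_cam': array([[-0.21074017,  0.97753843,  0.00268506,  0.09472932],
       [-0.51933068, -0.11428482,  0.84689706,  0.15979056],
       [ 0.82818128,  0.17708079,  0.5317501 , -1.87817616],
       [ 0.        ,  0.        ,  0.        ,  1.        ]])}
{'img': (420, 560, 3), 'range_z': (420, 560), 'K': array([[459.58265811,   0.        , 279.16001354],
       [  0.        , 459.58265811, 205.11990107],
       [  0.        ,   0.        ,   1.        ]]), 'world_to_cam': array([[-7.42324316e-04, -9.99988030e-01, -4.83610873e-03,
         1.29442170e-02],
       [ 9.82386871e-01, -1.63290190e-03,  1.86851194e-01,
        -5.18200102e-01],
       [-1.86856855e-01, -4.61222554e-03,  9.82376325e-01,
        -1.27555538e+00],
       [ 0.00000000e+00,  0.00000000e+00,  0.00000000e+00,
         1.00000000e+00]])}
{'time': 0.1, 'qpos': array([ 1.15401319e+00,  2.87140025e-01,  1.57805705e+00,  1.85083713e-05,
        1.27860725e+00, -1.50007893e-01]), 'dq': array([-2.04121954e-03, -1.38770176e-03, -3.32819611e-03, -1.35680026e-03,
        1.32695492e-03,  1.90028442e-05]), 'joint_efforts': array([ 5.35205527e-04, -4.07295012e+01, -2.93699795e+01, -1.50548844e-04,
        3.43803164e-03,  2.35461975e-06]), 'eef_pos': array([0.17764498, 0.65051636, 0.20362927]), 'tcp_rot': array([ 0.09329266,  0.70104957, -0.09479067,  0.70060025]), 'contact_force': array([ 0.18593142, -0.43367702,  1.25004084]), 'wrist_torque': array([0.03710126, 0.00456403, 0.00206254]), 'opening': 1.002155885884677}
```

View pics/scene0.png

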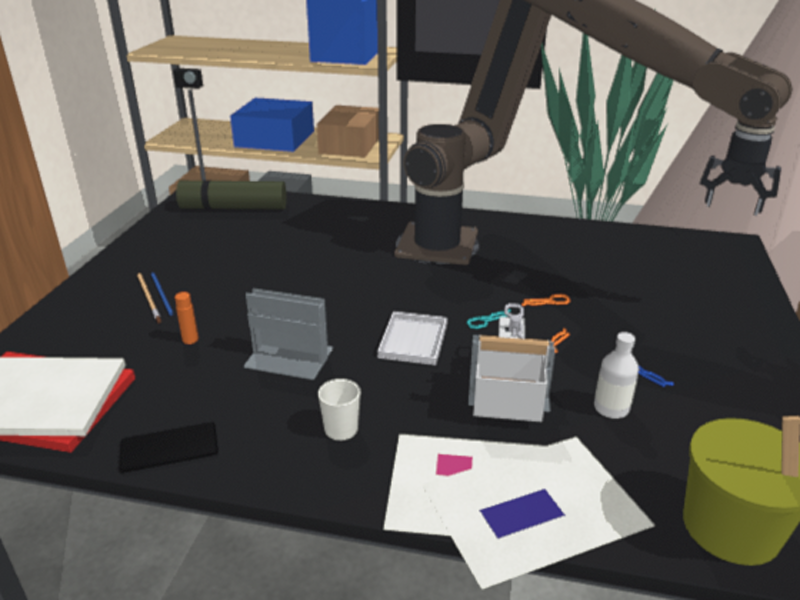

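View pics/top0.png

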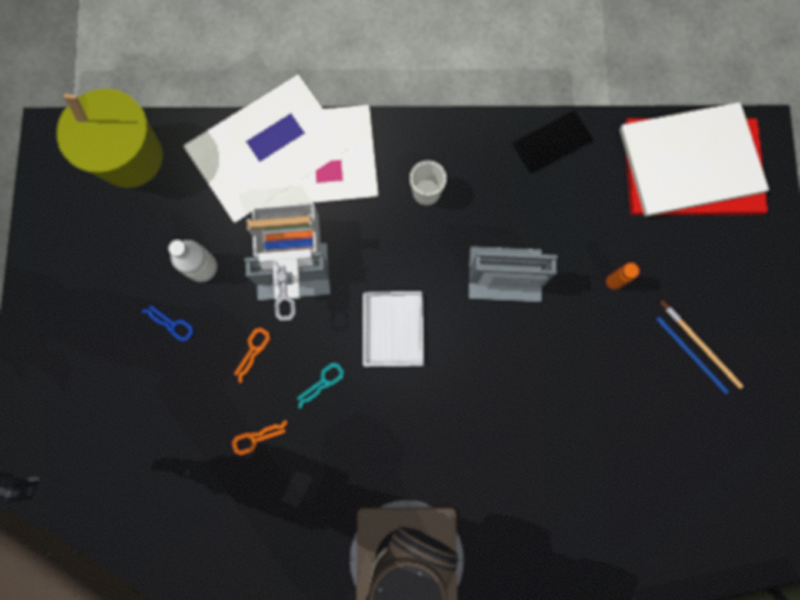

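The top view shows four coloured clip look-alikes lying on the table: blue (168,322), orange (252,355) and (260,437), turquoise (320,385). The bare steel clip is at (285,300), on the pin behind the white caddy at (285,240). The panel without a pin is at (512,272), the dish at (393,328), the glue bottle at (192,260), the cup at (428,182) and the glue stick at (625,274). Next I'll enlarge the crops.

Run:
```python
from h import *
d=dict(np.load('top.npz')); 
a=cv2.resize(d['img'][125:240,150:250,::-1],None,fx=5.2,fy=5.2,interpolation=cv2.INTER_CUBIC)
cv2.imwrite('pics/crop_clip.png',a)
P=worldmap(d)
b=cv2.resize(d['img'][160:225,310:410,::-1],None,fx=7,fy=7,interpolation=cv2.INTER_CUBIC)
cv2.imwrite('pics/crop_panel.png',b)
Z=P[:,:,2]
zc=np.clip(Z[125:240,150:250]/0.2,0,1)*255
cv2.imwrite('pics/z_clip.png',cv2.resize(cv2.applyColorMap(zc.astype(np.uint8),cv2.COLORMAP_JET),None,fx=5.2,fy=5.2,interpolation=cv2.INTER_NEAREST))
np.set_printoptions(linewidth=250)
print((Z[138:232:2,166:238:2]*1000).astype(int))
```

```text
[[   0    4    4 ...    5    2    2]
 [   4    3    9 ...   -1   -1   -4]
 [   5   -3    1 ...    0    0    3]
 ...
 [   0    2    0 ...    5    2    1]
 [   0    4    0 ...    0    1 1349]
 [   0    1   -2 ...    2    1    1]]
```

View pics/crop_clip.png

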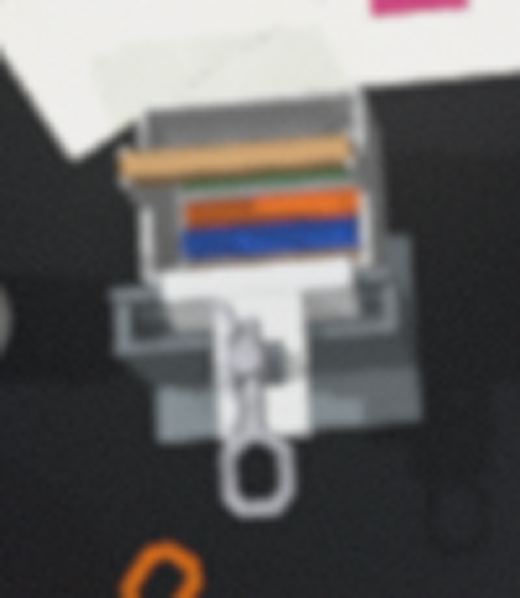

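View pics/crop_panel.png

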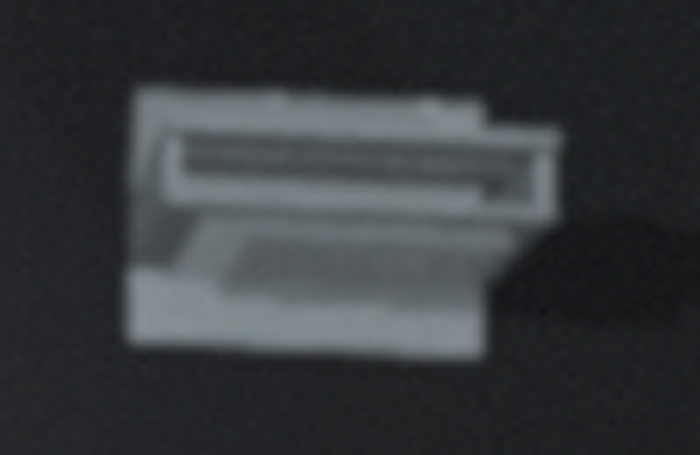

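Run:
```python
from h import *
import sys
np.set_printoptions(linewidth=250,threshold=sys.maxsize)
d=dict(np.load('scene.npz'))
P=worldmap(d)
print('scene cam',np.linalg.inv(d['world_to_cam'])[:3,3])
a=cv2.resize(d['img'][195:270,165:240,::-1],None,fx=8,fy=8,interpolation=cv2.INTER_CUBIC)
cv2.imwrite('pics/sc_panel.png',a)
a=cv2.resize(d['img'][200:300,320:400,::-1],None,fx=6,fy=6,interpolation=cv2.INTER_CUBIC)
cv2.imwrite('pics/sc_caddy.png',a)
dt=dict(np.load('top.npz')); T=worldmap(dt)
Z=T[:,:,2]
print((Z[172:214:1,326:394:3]*1000).astype(int))
print((T[172:214:1,350,0]*1000).astype(int))
```

```text
scene cam [1.65841774 0.258249   0.86313985]
[[   0    3    4    1   -3    3    1    4    4    0    2    1    1   -1   -2    3    2   -3    2    0   -1   -2    2]
 [  -1    3    2    5    5    3   -1    5    2    1    5    3    0    0   -2   -2    2    1    0   -3    0   -3    2]
 [  -4   -4    7    3   13    4    3    8    2    3    7   -2    0    0    1   -1    0   -2   -1   -1    2    0    0]
 [   1    1    6    4    4   11    4    7    6   -2    1   10    5    3    6    4    6    6   -5   -3    3   -1    6]
 [   5    0    5    8   10    6    7   11    9    7    4    0    4    4    3    5   10    4    2    0    0    2    0]
 [  -1    3    1  144  144  146  140  148    7    6 1349    8    2   11 1349    6    5    6   -2    0    1    4    1]
 [  -2   -2    5  145  146  143  146  145  144  142  145  147  145  147  145    2    4    0   -1    0    2    2    1]
 [   0    2    7  136  137  138  141  141  146  144  143  140  146  145  143  147  144  147  147  149  145  147    1]
 [   2    5   95  137  123  129  129  132  134  132  135  137  141  142  141  139  146  142  141  143  147  143
[... 3371 characters left out ...]
1    1    1    4    4    5    4    2    3   -3    0    0]
 [   0   -1   -1    2   -1    0    0   -5    2    0    2    0    1    6    1    6    9    2    1    2   -3   -1    0]
 [   1    1   -2    0   -1   -6    0    2    0   -3    0   -5    1    3    2   -3    0    1    0    0   -1    1    2]
 [   0   -1    0   -1    0    0    0    6    0    1    0   -5   -2    3    4    0   -3    2    4    1    3    0    0]
 [   2    1   -6    0    2    0   -1   -4    4    0    1    0    1   -2    1   -7    2    1    2   -1   -2    0    2]]
[628 625 622 618 614 611 574 570 571 572 573 570 571 571 584 581 548 545 544 542 539 535 540 536 534 537 534 538 535 537 535 531 529 526 523 519 518 514 511 509 506 502]
```

View pics/sc_panel.png

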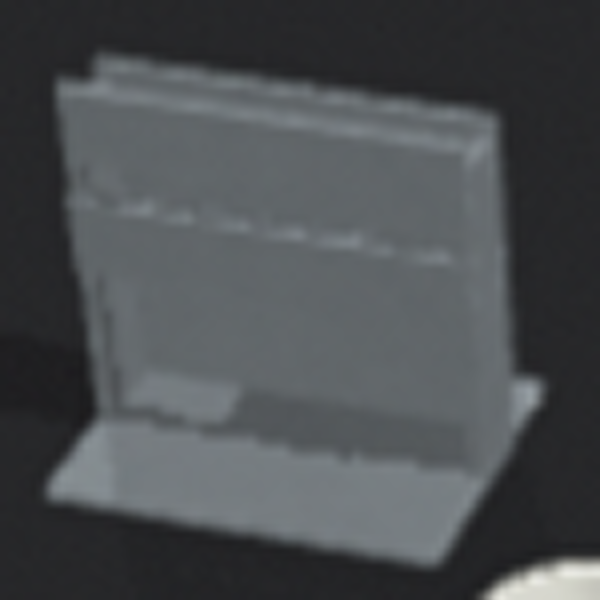

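View pics/sc_caddy.png

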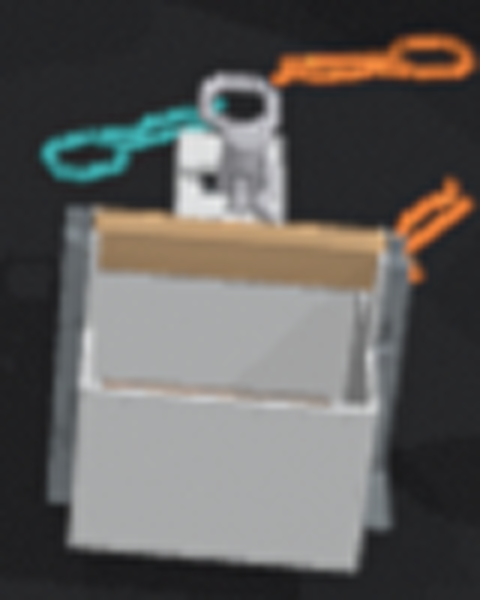

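```bash
cat > meas.py <<'E'
from h import *
def rect(pts):
    c,s,a=cv2.minAreaRect((pts[:,:2]*1000).astype(np.float32)); return np.round(c,1),np.round(s,1),round(a,2)
def line(pts):
    # PCA
    m=pts[:,:2].mean(0);u,s,vt=np.linalg.svd(pts[:,:2]-m);v=vt[0]; v=v*np.sign(v[1]);
    return np.round(m*1000,1), round(np.degrees(np.arctan2(-v[0],v[1])),2), np.round(((pts[:,:2]-m)@v).ptp()*1000 if 0 else np.ptp((pts[:,:2]-m)@v)*1000,1)
def planepts(d,mask,h):
    v,u=np.nonzero(mask); K=d['K'];W=np.linalg.inv(d['world_to_cam'])
    dr=np.stack([(u-K[0,2])/K[0,0],-(v-K[1,2])/K[1,1],-np.ones(len(u))]);dr=W[:3,:3]@dr;o=W[:3,3]
    return (o[:,None]+dr*(h-o[2])/dr[2]).T
E
python3 - <<'E'
from meas import *
for n in('top','scene'):
    d=dict(np.load(n+'.npz'));P=worldmap(d);X,Y,Z=P[...,0],P[...,1],P[...,2]
    hsv=cv2.cvtColor(d['img'],cv2.COLOR_RGB2HSV).astype(int)
    print('==',n)
    # panel rail
    m=(X>.56)&(X<.60)&(Y<-.1)&(Y>-.4)&(Z>.139)&(Z<.152)
    p=P[m];print('rail',m.sum(),np.median(p,0),line(p),rect(planepts(d,m,.145)))
    # handle
    m=(hsv[...,0]>8)&(hsv[...,0]<22)&(hsv[...,1]>70)&(Z>.13)&(Z<.18)&(X>.5)&(X<.8)&(Y>.05)&(Y<.35)
    m=cv2.morphologyEx(m.astype(np.uint8),cv2.MORPH_OPEN,np.ones((2,2)))>0
    v,u=np.nonzero(m);print('handle',m.sum(),u.min(),u.max(),v.min(),v.max(),np.percentile(P[m],[5,50,95],axis=0).round(4),line(P[m]),rect(planepts(d,m,.161)))
    # dish
    for nm,(x0,x1,y0,y1) in dict(dish=(.37,.58,-.1,.1)).items():
        m=(X>x0)&(X<x1)&(Y>y0)&(Y<y1)&(Z>.012)&(Z<.03)
        print(nm,m.sum(),rect(planepts(d,m,.018)),rect(P[m]))
    for nm,(x0,x1,y0,y1) in dict(glue=(.5,.68,.25,.45),cup=(.65,.85,-.15,.0),gs=(.48,.65,-.5,-.36)).items():
        m=(X>x0)&(X<x1)&(Y>y0)&(Y<y1)&(Z>.02)
        print(nm,m.sum(),rect(P[m]),np.percentile(P[m],[2,98],axis=0).round(3))
E
```

```text
== top
rail 134 [ 0.57141665 -0.21269108  0.14496646] (array([ 571.8, -211.7]), np.float64(-2.86), np.float64(148.8)) (array([ 571.4, -210.1]), array([148.1,   7.4]), 87.2)
handle 242 175 218 152 161 [[0.625  0.1838 0.1443]
 [0.6317 0.2364 0.1597]
 [0.6395 0.287  0.1645]] (array([630.4, 235.4]), np.float64(-16.59), np.float64(379.9)) (array([630.9, 234.1]), array([ 16.7, 116.1]), 5.62)
dish 254 (array([450.9,  23.8]), array([148.4, 118.7]), 0.52) (array([451.1,  23.8]), array([148.6, 119.2]), 0.5)
glue 1621 (array([598.6, 349.4]), array([199. , 163.2]), 89.82) [[0.544 0.252 0.027]
 [0.679 0.439 0.163]]
cup 390 (array([748.7, -47.1]), array([67. , 71.3]), 89.79) [[ 0.714 -0.079  0.024]
 [ 0.782 -0.014  0.089]]
gs 220 (array([ 549.7, -434.6]), array([29.7, 30.6]), 80.82) [[ 0.535 -0.447  0.023]
 [ 0.563 -0.421  0.115]]
== scene
rail 131 [ 0.57582134 -0.20759323  0.14262541] (array([ 575.4, -209.1]), np.float64(-2.91), np.float64(148.6)) (array([ 580.1, -207.8]), array([150.6,  15.1]), 86.7)
handle 423 337 384 236 248 [[0.6352 0.1914 0.1381]
 [0.6425 0.2433 0.1513]
 [0.6484 0.2928 0.1598]] (array([644.2, 242.7]), np.float64(86.69), np.float64(1109.6)) (array([657.5, 242.7]), array([ 38.7, 114.6]), 4.63)
dish 234 (array([459.7,  26.6]), array([159.1, 120.3]), 0.51) (array([454.9,  25.7]), array([157. , 120.4]), 0.96)
glue 1805 (array([591.3, 349.9]), array([199.8, 177.3]), 90.0) [[0.566 0.252 0.024]
 [0.679 0.447 0.16 ]]
cup 881 (array([750.8, -46.8]), array([73. , 71.2]), 55.57) [[ 0.717 -0.078  0.024]
 [ 0.786 -0.013  0.085]]
gs 322 (array([ 554.6, -433.8]), array([30.4, 33. ]), 83.06) [[ 0.543 -0.448  0.022]
 [ 0.57  -0.42   0.111]]
```

```bash
cat >> meas.py <<'E'
def proj(d,p):
    p=np.atleast_2d(p);c=(d['world_to_cam']@np.c_[p,np.ones(len(p))].T)
    K=d['K'];return np.stack([K[0,2]+K[0,0]*c[0]/-c[2],K[1,2]-K[1,1]*c[1]/-c[2]],1)
def box(c,yaw,x0,x1,y0,y1,z0,z1):
    R=np.array([[np.cos(yaw),-np.sin(yaw)],[np.sin(yaw),np.cos(yaw)]])
    q=np.array([[x,y,z] for x in(x0,x1) for y in(y0,y1) for z in(z0,z1)]);q[:,:2]=q[:,:2]@R.T+np.array(c)[:2]
    E=[(0,1),(2,3),(4,5),(6,7),(0,2),(1,3),(4,6),(5,7),(0,4),(1,5),(2,6),(3,7)]
    return [(q[a],q[b]) for a,b in E]
def overlay(d,segs,roi,f,fn,cols=None):
    u0,u1,v0,v1=roi
    a=cv2.resize(d['img'][v0:v1,u0:u1,::-1],None,fx=f,fy=f,interpolation=cv2.INTER_CUBIC)
    for i,(p,q) in enumerate(segs):
        s=proj(d,np.array([p,q]));s=((s-[u0,v0]+0.5)*f-0.5)
        cv2.line(a,tuple(int(round(t*16)) for t in s[0]),tuple(int(round(t*16)) for t in s[1]),(0,0,255) if cols is None else cols[i],1,cv2.LINE_AA,4)
    cv2.imwrite('pics/'+fn,a)
E
cat > ov1.py <<'E'
from meas import *
import sys
t=dict(np.load('top.npz'));s=dict(np.load('scene.npz'))
pc=(.572,-.2095);py=np.radians(-2.9)
pan=box(pc,py,-.0025,.0025,-.075,.075,.144,.145)+box(pc,py,-.0255,-.0255,-.069,.069,.14,.14)+box(pc,py,.0053,.0053,-.075,.075,.07,.1)
hc=(.634,.2365);hy=np.radians(5)
cad=box(hc,hy,-.007,.007,-.058,.058,.137,.161)+box(hc,hy,-.05,.05,-.06,.06,.025,.110)+box(hc,hy,-.139,-.054,-.023,.023,.11,.115)
overlay(t,pan,(315,405,160,230),8,'o_tp.png');overlay(s,pan,(165,240,195,270),8,'o_sp.png')
overlay(t,cad,(155,245,135,225),6.6,'o_tc.png');overlay(s,cad,(320,400,200,300),6,'o_sc.png')
a=cv2.hconcat([cv2.imread('pics/o_tp.png')[:560,:],])
E
python3 ov1.py
```

```text
(no output)
```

View pics/o_tp.png

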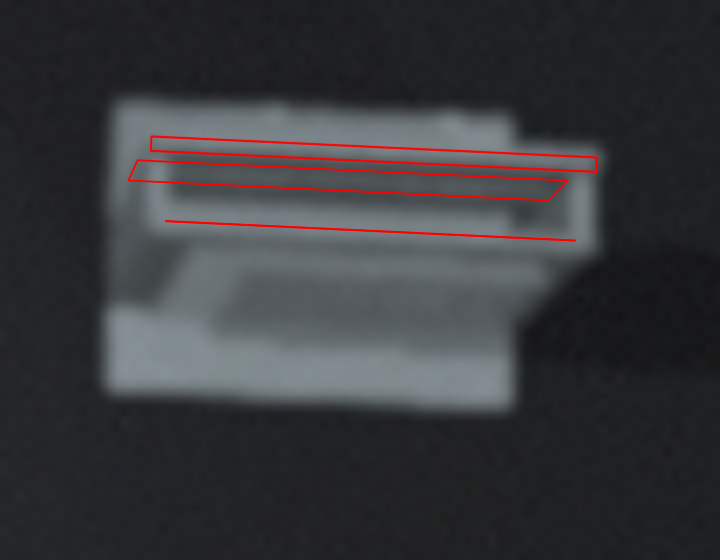

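View pics/o_sp.png

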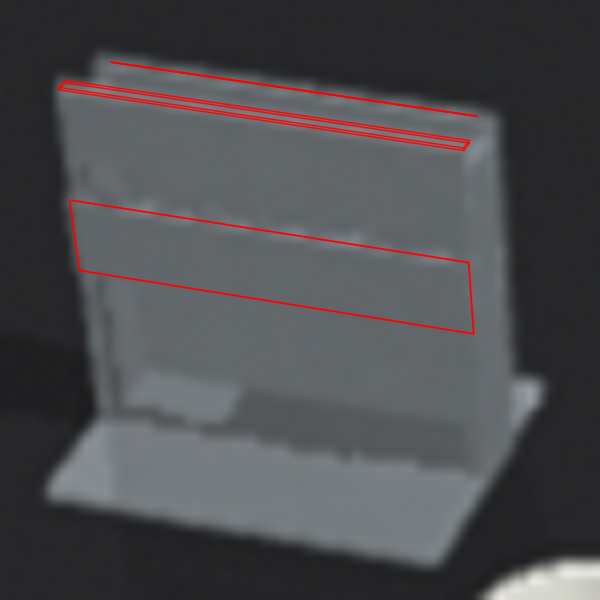

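View pics/o_tc.png

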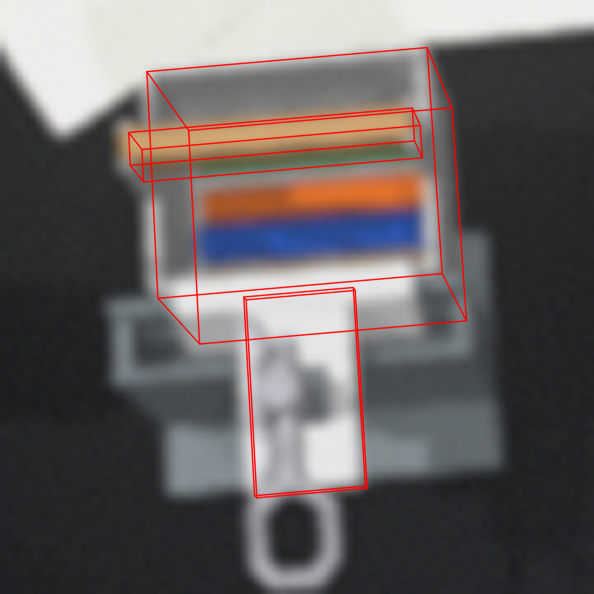

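View pics/o_sc.png

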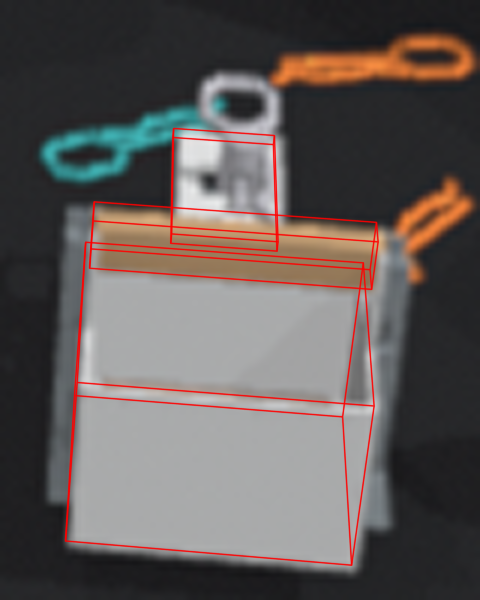

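```bash
cat > fit.py <<'E'
from meas import *
from scipy.optimize import minimize
def soft(d,roi,col,bgs=None):
    u0,u1,v0,v1=roi
    im=d['img'][v0:v1,u0:u1].astype(np.uint8)
    hsv=cv2.cvtColor(im,cv2.COLOR_RGB2HSV).astype(float)
    return ((hsv[...,0]>9)&(hsv[...,0]<21)&(hsv[...,1]>60)).astype(float),im
def rast(d,roi,segs,S=8):
    u0,u1,v0,v1=roi
    pts=proj(d,np.array([p for s in segs for p in s]))
    q=(((pts-[u0,v0]+.5)*S-.5)*16).round().astype(np.int32)
    h=cv2.convexHull(q.reshape(-1,1,2))
    m=np.zeros(((v1-v0)*S,(u1-u0)*S),np.uint8);cv2.fillPoly(m,[h],255,shift=4)
    return cv2.resize(m,(u1-u0,v1-v0),interpolation=cv2.INTER_AREA)/255.
if __name__=='__main__':
    t=dict(np.load('top.npz'));s=dict(np.load('scene.npz'))
    for nm,V in dict(top=[(t,(168,225,145,170))],scene=[(s,(330,390,228,252))],both=[(t,(168,225,145,170)),(s,(330,390,228,252))]).items():
        M=[soft(d,r,None)[0] for d,r in V]
        for m in M:
            if nm!='both': cv2.imwrite('pics/mask_%s.png'%nm,cv2.resize((m*255).astype(np.uint8),None,fx=10,fy=10,interpolation=cv2.INTER_NEAREST))
        def cost(p):
            b=box((p[0],p[1]),p[2],-.007,.007,-p[3],p[3],.137,.161)
            return sum(((rast(d,r,b)-m)**2).sum() for (d,r),m in zip(V,M))
        best=min((minimize(cost,[x,.238,y,.06],method='Nelder-Mead',options=dict(initial_simplex=[[x,.238,y,.06],[x+.005,.238,y,.06],[x,.243,y,.06],[x,.238,y+.03,.06],[x,.238,y,.057]])) for x in(.630,.636) for y in(.06,.09)),key=lambda r:r.fun)
        print(nm,best.x[:2].round(4),np.degrees(best.x[2]).round(2),best.x[3].round(4),best.fun,sum(m.sum() for m in M))
E
python3 fit.py
python3 - <<'E'
import numpy as np
t=dict(np.load('top.npz'));g=t['img'].mean(2)
np.set_printoptions(linewidth=200)
for c in range(340,385,8): print(c,g[170:195,c-3:c+4].mean(1).round(0).astype(int))
E
```

```text
top [0.6374 0.2409] 4.62 0.0584 146.757970011534 375.0
scene [0.6351 0.239 ] 4.87 0.0569 86.93857747020377 507.0
both [0.6364 0.2393] 4.65 0.0567 244.19212610534407 882.0
340 [ 32  35  57  91 115 125 130 129 113  88  80  85  82  75  84 107 124 128 120 101  93 100 106 110 111]
348 [ 31  34  55  91 116 125 128 130 118  95  79  83  85  78  78  98 119 126 122 109  99 105 110 106  97]
356 [ 31  32  41  69 100 119 127 130 124 104  84  81  84  77  74  89 111 125 129 118 100  99 108 109 102]
364 [ 32  31  35  56  90 116 125 129 130 115  88  78  83  81  75  81 103 120 127 120 103  97 106 111 105]
372 [ 33  32  35  55  93 122 131 133 132 120  96  79  82  86  81  77  96 116 127 125 111  96 100 108 107]
380 [ 33  33  34  38  46  57  65  81 106 119 107  84  77  80  77  71  74  85  98 112 111  96  91 100 102]
```

Run:
```python
from meas import *
t=dict(np.load('top.npz'));g=t['img'].astype(float).mean(2);g=cv2.GaussianBlur(g,(5,1),0)
R=[];B=[]
for c in range(334,376):
    p=g[174:194,c];rr=np.arange(174,194)
    dd=np.diff(p)
    def edge(lo,hi,sg):
        w=np.array([max(0,sg*dd[i]) for i in range(lo-174,hi-174)]);w=w**1.5
        return (w*(np.arange(lo,hi)+.5)).sum()/w.sum()
    k=178.5+(c-348)*0.055
    e=edge(int(round(k-1.5)),int(round(k+2.5)),-1);b=edge(int(round(k+4.5)),int(round(k+8.5)),1)
    R.append(onplane(t,c,e,.145));B.append(onplane(t,c,b,.140))
for X in(R,B):
    X=np.array(X);f=np.polyfit(X[:,1],X[:,0],1);r=X[:,0]-np.polyval(f,X[:,1]);print('slope deg',np.degrees(np.arctan(f[0])),'x at y=-.209',np.polyval(f,-.209),'rms',r.std())
# clip: steel loop; print crop gray around loop
u0,v0=185,200
print(g[198:226,190:210].astype(int))
```

```text
slope deg 2.8859239735839877 x at y=-.209 0.5707070514710089 rms 0.000302844514007144
slope deg 3.0013781668474295 x at y=-.209 0.5537187732495386 rms 0.00022869339728919834
[[108 138 163 170 158 143 139 148 153 145 132 126 127 138 157 179 195 195
  177 146]
 [117 143 167 176 167 153 152 162 167 164 160 166 176 187 200 212 219 212
  189 155]
 [131 155 179 190 183 171 166 170 174 174 180 195 211 220 224 227 226 217
  195 163]
 [142 164 188 201 196 182 173 172 173 173 181 200 217 227 229 229 227 218
  198 170]
 [145 168 193 209 206 191 177 171 170 171 180 198 217 227 230 230 228 220
  201 175]
 [147 168 195 211 210 195 178 170 168 170 180 198 216 226 229 229 228 221
  204 178]
 [147 167 193 210 210 195 179 171 171 172 180 198 216 226 229 229 227 221
  204 179]
 [149 167 191 206 205 190 177 173 174 174 181 198 216 226 229 229 228 221
  203 177]
 [150 166 187 200 196 183 175 175 177 176 180 194 212 223 227 227 225 218
  199 170]
 [145 160 180 191 188 178 173 176 179 178 178 186 199 209 213 212 207 196
  176 147]
 [124 140 162 178 182 178 176 176 176 174 174 176 178 178 173 167 158 148
  
[... 754 characters left out ...]
 106  73
   50  41]
 [ 44  63  94 123 129 107  73  48  38  37  40  48  69 101 128 131 107  73
   50  41]
 [ 44  62  94 126 136 119  86  59  45  42  46  59  85 116 137 132 104  70
   48  39]
 [ 43  59  91 126 146 139 114  89  75  74  80  94 117 138 142 124  91  61
   45  39]
 [ 40  53  79 115 144 155 147 133 125 125 130 139 149 151 136 105  72  50
   41  39]
 [ 39  44  60  89 123 148 159 160 158 159 161 161 157 142 114  81  55  42
   38  38]
 [ 37  38  44  60  88 117 137 146 148 147 145 141 130 111  85  60  44  38
   38  37]
 [ 37  37  38  43  55  72  87  95  97  95  92  88  81  68  54  43  39  38
   38  38]
 [ 37  37  37  38  39  42  47  49  49  48  46  45  43  41  39  38  37  37
   37  38]]
```

```bash
python3 - <<'E'
from meas import *
t=dict(np.load('top.npz'))
for p in [(199.05,215.3),(199,224.05),(199,220.5),(199,210.1),(191.5,215),(206.6,215)]: print(p,onplane(t,*p,.119).round(4), onplane(t,*p,.122).round(4))
c=np.array([.6362,.2393]);a=np.radians(4.7);X=np.array([np.cos(a),np.sin(a)]);Y=np.array([-X[1],X[0]])
print('rail',c-.054*X,'pin',c-.1*X)
E
cat > ov2.py <<'E'
from meas import *
import sys
t=dict(np.load('top.npz'));s=dict(np.load('scene.npz'))
cx,cy,yw=map(float,sys.argv[1:4]);yw=np.radians(yw)
X=np.array([np.cos(yw),np.sin(yw)]);Y=np.array([-X[1],X[0]]);c=np.array([cx,cy])
P=lambda x,y,z=.119:np.array([*(c+x*X+y*Y),z])
th=np.linspace(0,2*np.pi,25);
def cyl(x,y,r,z):return [(P(x+r*np.cos(a),y+r*np.sin(a),z),P(x+r*np.cos(b),y+r*np.sin(b),z)) for a,b in zip(th[:-1],th[1:])]
seg=[]
for o in(.018,.012):
    L=.005+o # approx stadium
    pts=[(-(5e-3)+0,0)]
    e=.023-.018+0
    q=[(.0+sx*(.011)+(0),sy*o) for sx,sy in((-1,-1),(1,-1),(1,1),(-1,1))]
    xe=.023 if o==.018 else .017
    q=[(-.011,-o),(.011,-o),(xe,-.008),(xe,.008),(.011,o),(-.011,o),(-xe,.008),(-xe,-.008)]
    seg+=[(P(*q[i]),P(*q[(i+1)%8])) for i in range(8)]
seg+=[(P(.023,0),P(.082,0)),(P(.058,-.01),P(.058,.01))]+cyl(.058,0,.009,.1395)
overlay(t,seg,(170,230,170,235),9,'o_clt.png');overlay(s,seg,(335,385,205,245),14,'o_cls.png')
E
python3 ov2.py .479 .2245 4.7
```

```text
(199.05, 215.3) [0.4771 0.2297 0.119 ] [0.4766 0.2292 0.122 ]
(199, 224.05) [0.4531 0.2291 0.119 ] [0.4526 0.2285 0.122 ]
(199, 220.5) [0.4628 0.2294 0.119 ] [0.4623 0.2288 0.122 ]
(199, 210.1) [0.4914 0.2303 0.119 ] [0.4909 0.2298 0.122 ]
(191.5, 215) [0.4779 0.2503 0.119 ] [0.4774 0.2497 0.122 ]
(206.6, 215) [0.4779 0.2092 0.119 ] [0.4774 0.2087 0.122 ]
rail [0.58238158 0.23487532] pin [0.53653626 0.23110615]
```

View pics/o_clt.png

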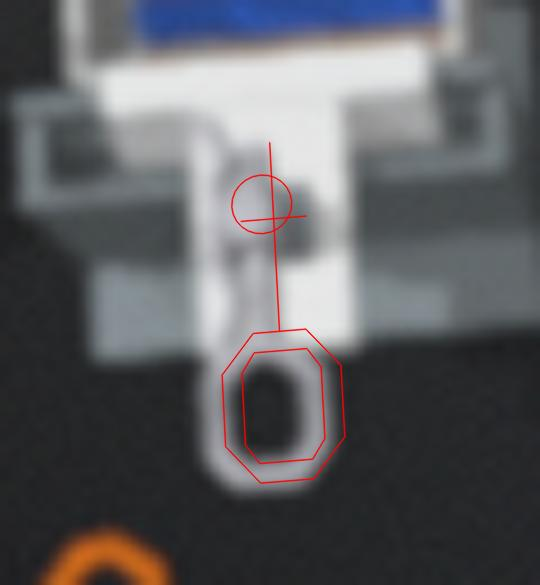

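View pics/o_cls.png

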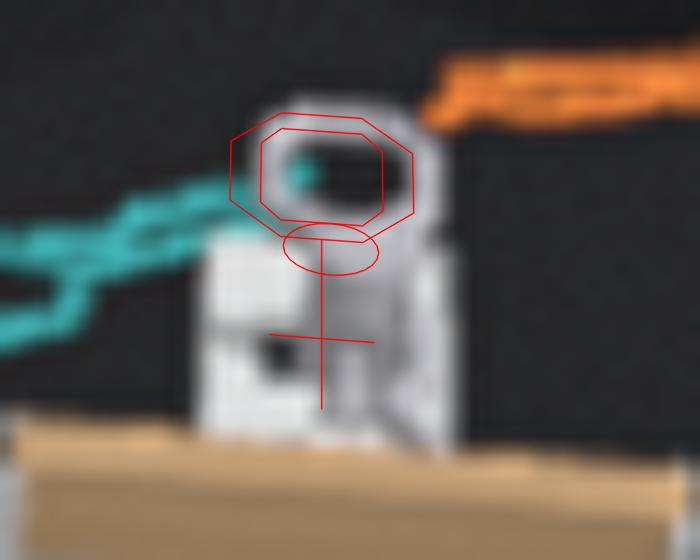

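```bash
python3 ov2.py .4765 .2298 3.5
```

```text
(no output)
```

View pics/o_clt.png

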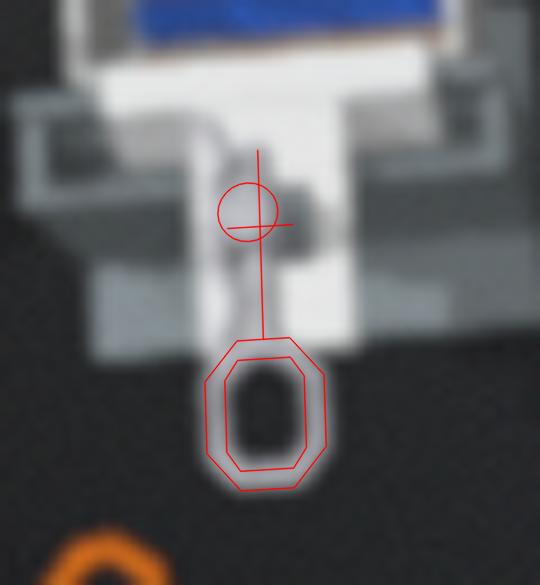

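View pics/o_cls.png

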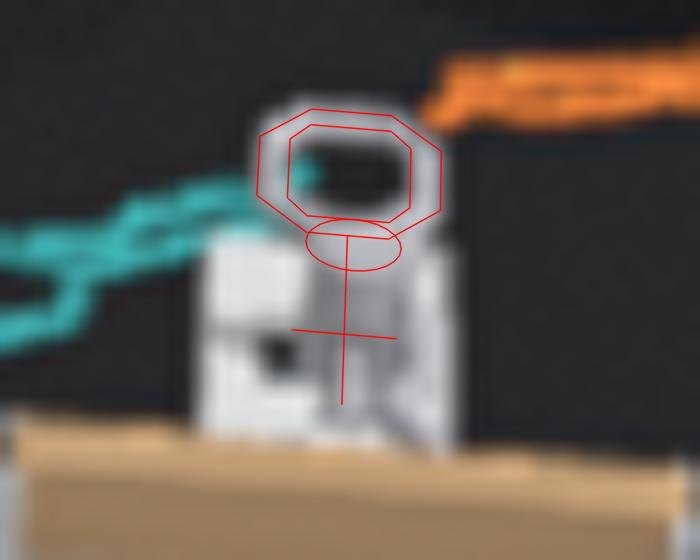

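```bash
cat > mv.py <<'E'
from meas import *
from scipy.spatial.transform import Rotation as Ro
import sys
# target: x y z yaw(of tool y-axis direction deg in world, tool down)
def target(yawy):
    a=np.radians(yawy);y=np.array([np.cos(a),np.sin(a),0]);x=np.array([0,0,-1.]);z=np.cross(x,y)
    return Ro.from_matrix(np.stack([x,y,z],1))
def delta(st,p,yawy=None):
    R=Ro.from_quat(st['tcp_rot']);t=R.inv().apply(np.array(p)-st['eef_pos'])
    w=(R.inv()*target(yawy)).as_rotvec() if yawy is not None else np.zeros(3)
    return t.round(4),w.round(4)
def show(st=None):
    st=st or ctrl.get_state();M=Ro.from_quat(st['tcp_rot']).as_matrix()
    print('t',round(st['time'],2),'tcp',st['eef_pos'].round(4),'q',np.round(st['qpos'],3),'x',M[:,0].round(3),'yaw_y',round(np.degrees(np.arctan2(M[1,1],M[0,1])),2),'F',np.round(st['contact_force'],1),'M',np.round(st['wrist_torque'],2),'op',round(st['opening'],3))
    return st
E
python3 - <<'E'
from mv import *
st=show()
for yy in (94.5,-85.5): print(yy,*delta(st,(.475,.2298,.17),yy))
E
```

```text
t 0.1 tcp [0.1776 0.6505 0.2036] q [ 1.154  0.287  1.578  0.     1.279 -0.15 ] x [-0.001 -0.002 -1.   ] yaw_y 74.71 F [ 0.2 -0.4  1.3] M [0.04 0.   0.  ] op 1.002
94.5 [ 0.0342 -0.3274  0.3978] [-0.3453 -0.0007  0.0021]
-85.5 [ 0.0342 -0.3274  0.3978] [2.7963e+00 3.0000e-03 1.0000e-03]
```

Emit:
play_rows(
  claw=[0,0,0,0,0,0,0,0,0,0,0,0,0,0,0,0],
  travel=[
    [0,-0.03,0.036],
    [0,-0.06,0.072],
    [0,-0.09,0.109],
    [0,-0.12,0.145],
    [0,-0.15,0.181],
    [0,-0.18,0.217],
    [0,-0.21,0.253],
    [0,-0.24,0.29],
    [0,-0.27,0.326],
    [0,-0.295,0.36],
    [0,-0.315,0.382],
    [0,-0.324,0.394],
    [0.01,-0.3274,0.3978],
    [0.02,-0.3274,0.3978],
    [0.03,-0.3274,0.3978],
    [0.034,-0.3274,0.3978],
  ],
  dr=[
    [-0.03,0,0],
    [-0.06,0,0],
    [-0.09,0,0],
    [-0.12,0,0],
    [-0.15,0,0],
    [-0.18,0,0],
    [-0.21,0,0],
    [-0.24,0,0],
    [-0.27,0,0],
    [-0.3,0,0],
    [-0.32,0,0],
    [-0.335,0,0],
    [-0.345,0,0],
    [-0.345,0,0],
    [-0.345,0,0],
    [-0.345,0,0],
  ],
)

```text
time: 1.7
eef_pos: [0.4732, 0.2303, 0.1678]
tcp_rot: [-0.029, 0.708, 0.027, 0.705]
contact_force: [-1.3, -0.1, 0.6]
opening: 1.001
```

Run:
```python
from mv import *
t=cap('top');s=cap('scene')
st=show()
print(*delta(st,(.475,.2298,.102),94.5))
cv2.imwrite('pics/t1.png',cv2.resize(t['img'][150:280,130:290,::-1],None,fx=4.5,fy=4.5,interpolation=cv2.INTER_CUBIC))
cv2.imwrite('pics/s1.png',cv2.resize(s['img'][150:290,300:440,::-1],None,fx=4.2,fy=4.2,interpolation=cv2.INTER_CUBIC))
```

```text
t 1.8 tcp [0.4737 0.2303 0.1687] q [ 0.261 -0.006  1.971 -0.002  1.181 -1.389] x [-0.004 -0.003 -1.   ] yaw_y 94.55 F [ 0.5  0.6 -0.7] M [-0.02  0.03 -0.07] op 1.001
[ 0.0667 -0.0004  0.0015] [ 0.0009 -0.0038  0.0023]
```

View pics/t1.png

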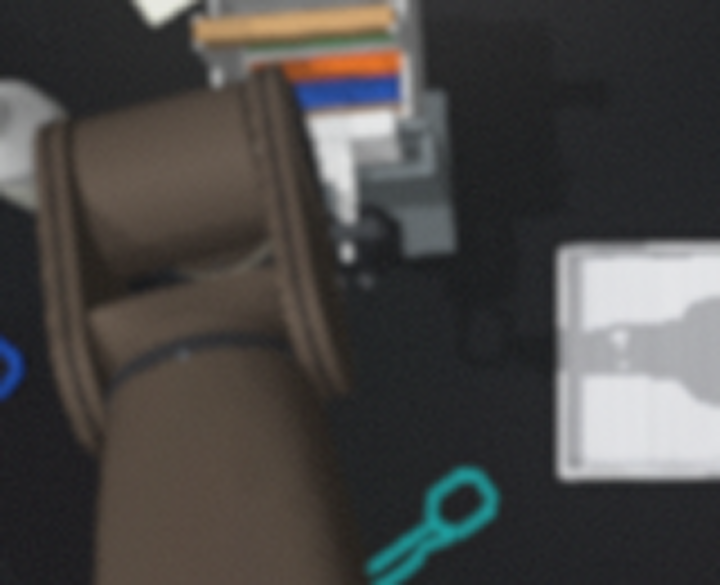

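View pics/s1.png

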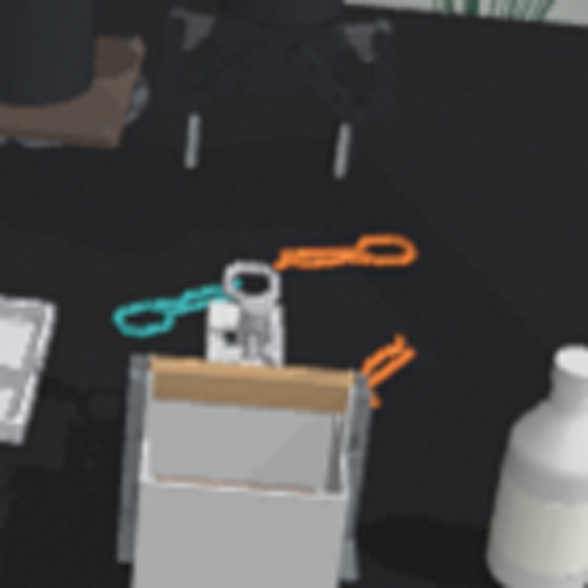

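The top view is blocked by the arm. In the scene view the jaws at (192,140) and (343,150) straddle the steel loop at (251,283). Going down to it now.

Emit:
play_rows(
  claw=[0,0,0,0,0,0,120,160,200,230,255,255,255,255],
  travel=[
    [0.015,0,0.001],
    [0.03,0,0.0015],
    [0.045,0,0.0015],
    [0.057,0,0.0015],
    [0.065,0,0.0015],
    [0.067,0,0.0015],
    [0.067,0,0.0015],
    [0.067,0,0.0015],
    [0.067,0,0.0015],
    [0.067,0,0.0015],
    [0.067,0,0.0015],
    [0.067,0,0.0015],
    [0.067,0,0.0015],
    [0.067,0,0.0015],
  ],
  dr=[
    [0,-0.002,0.001],
    [0,-0.004,0.002],
    [0,-0.004,0.002],
    [0,-0.004,0.002],
    [0,-0.004,0.002],
    [0,-0.004,0.002],
    [0,-0.004,0.002],
    [0,-0.004,0.002],
    [0,-0.004,0.002],
    [0,-0.004,0.002],
    [0,-0.004,0.002],
    [0,-0.004,0.002],
    [0,-0.004,0.002],
    [0,-0.004,0.002],
  ],
  force=60,
)

```text
time: 3.2
eef_pos: [0.4749, 0.2302, 0.1017]
tcp_rot: [-0.028, 0.706, 0.028, 0.707]
contact_force: [0.1, 0.9, -0.1]
opening: -0.001
```

Run:
```python
from mv import *
s=cap('scene')
st=show()
print(*delta(st,(.475,.2298,.102),94.5))
a=np.radians(4.5)
print('pull60', *delta(st,st['eef_pos']-.06*np.array([np.cos(a),np.sin(a),0])))
cv2.imwrite('pics/s2.png',cv2.resize(s['img'][170:270,310:410,::-1],None,fx=6,fy=6,interpolation=cv2.INTER_CUBIC))
```

```text
t 3.25 tcp [0.475  0.2302 0.1016] q [ 0.259  0.074  2.021 -0.     1.046 -1.391] x [ 0. -0. -1.] yaw_y 94.56 F [1.1 0.2 1.2] M [-0.02  0.   -0.03] op 0.001
[-0.0004 -0.0004  0.    ] [0.001  0.0002 0.0003]
pull60 [-0.      0.0001 -0.06  ] [0. 0. 0.]
```

View pics/s2.png

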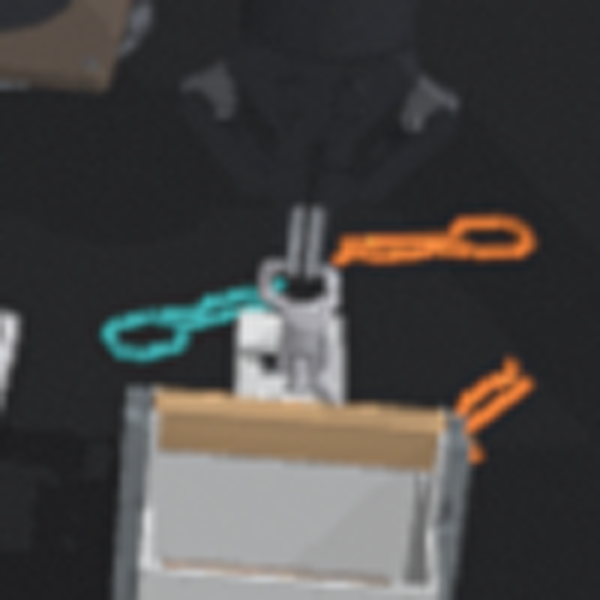

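```bash
python3 - <<'E'
from mv import *
s=dict(np.load('scene.npz'))
for z in (.1016,.12,.14):print(z,proj(s,np.array([[.475,.2302,z]])))
P=worldmap(s)
np.set_printoptions(linewidth=220)
print((P[200:226,350:372,2]*1000).astype(int)[:, :])
print((P[200:226,350:372,0]*1000).astype(int)[:, :])
E
python3 ov2.py .4765 .2298 4
```

```text
0.1016 [[359.1089706  221.82013723]]
0.12 [[359.68213844 216.29768502]]
0.14 [[360.31443544 210.20552531]]
[[180 177 179 180 176 173 182 178 180 179 179  -2 175 182 181 180 182 178 178 179 182 182]
 [176 178 178 176 176 174 175 173 176 178 177  -3 176 177 177 176 179 175 177 179 179 178]
 [ -1 173 173 171 171 169 175 175 173 175 174 165 175 174 176 176 175 173 171 176 176 179]
 [ -2   0  -1   2  -2 165 167 173 170 170 171 164 172 172 173 174 174 170 168 169 171 176]
 [ -1   0  -4   0   0   1 163 166 168 167 165 162 168 171 171 169 164   0  -1   0   0   1]
 [  1  -3  -4   0  -3  -2 161 160 160 161 164 164 165 164 165 163  -2  -3  -2  -3  -1   0]
 [ -1   0   5  -5   2  -3 157 157 159 160 162 158 161 162 161 159  -3  -1   0  -2  -3  -4]
 [  1  -5  -1  -4  -2  -1 157 154 155 157 157 161 158 156 153 157  -2  -2  -1   0  -3   0]
 [ -3  -1   0  -2   1  -1 149 153 153 153 154 157 154 152 151 152   1  -1  -2  -3   0  -2]
 [ -1  -3   2  -6   0 140 146 145 149 152 153 152 150 148 150 149  -3  -1   3   1   0  -5]
 [ -1   1  -2  -2  -2 145 144 144 145 149 149 149 147 146 144 147   2   5   1   0  
[... 3612 characters left out ...]
  292  294  290  288]
 [ 310  314  307  489  494  495  497  495  305  307  301  305  495  493  494  489  298  295  294  296  296  294]
 [ 325  326  319  315  321  494  503  497  500  527  524  498  497  494  492  489  306  304  296  302  301  298]
 [ 500  502  496  503  499  319  316  533  531  534  527  530  531  501  499  306  310  312  313  306  306  305]
 [ 506  506  508  498  500  499  502  537  537  538  537  538  533  535  504  493  496  322  314  319  309  309]
 [ 513  510  510  511  508  504  504  539  540  537  543  540  534  535  501  500  501  316  324  315  316  320]
 [ 511  516  512  514  512  517  513  538  543  544  541  544  542  532  508  504  504  332  327  324  327  328]]
```

View pics/o_cls.png

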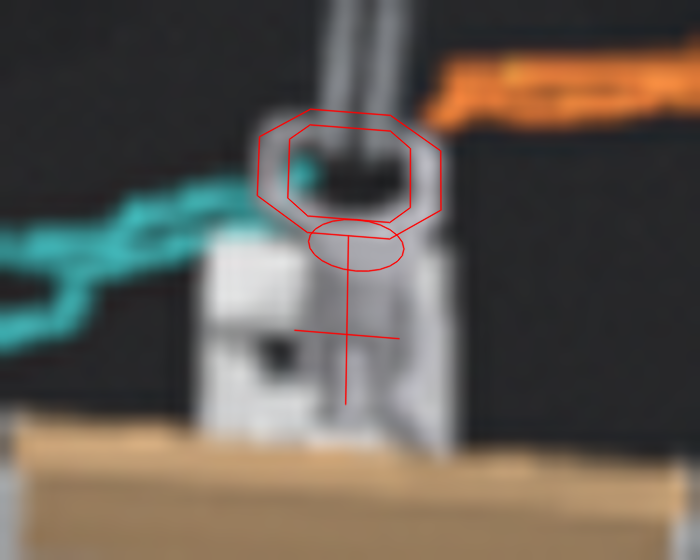

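Run:
```python
from mv import *
s=dict(np.load('scene.npz'))
a=s['img'][140:240,310:420,::-1].astype(float);a=np.clip(a*1.0,0,255)
a=(255*(a/255)**.5).astype(np.uint8)
cv2.imwrite('pics/s2b.png',cv2.resize(a,None,fx=6,fy=6,interpolation=cv2.INTER_CUBIC))
P=worldmap(s)
Z=P[...,2];m=(P[...,0]>.4)&(P[...,0]<.52)&(P[...,1]>.15)&(P[...,1]<.32)
for r in range(150,218,2):
    c=np.nonzero(m[r,300:430])[0]+300
    if len(c): print(r,c.min(),c.max(),'y',P[r,c.max(),1].round(3),P[r,c.min(),1].round(3),'z',np.median(Z[r,c]).round(3),'x',np.median(P[r,c,0]).round(3))
```

```text
150 353 379 y 0.261 0.196 z 0.336 x 0.505
152 353 379 y 0.262 0.197 z 0.332 x 0.507
154 353 379 y 0.263 0.197 z 0.324 x 0.504
156 352 379 y 0.263 0.194 z 0.321 x 0.505
158 351 379 y 0.264 0.193 z 0.314 x 0.505
160 351 379 y 0.264 0.194 z 0.308 x 0.504
162 351 379 y 0.265 0.194 z 0.302 x 0.503
164 351 379 y 0.266 0.195 z 0.299 x 0.509
166 351 379 y 0.266 0.195 z 0.293 x 0.509
168 350 378 y 0.264 0.193 z 0.288 x 0.51
170 350 378 y 0.265 0.193 z 0.282 x 0.51
172 350 378 y 0.265 0.194 z 0.277 x 0.51
174 350 378 y 0.266 0.194 z 0.271 x 0.51
176 349 377 y 0.264 0.191 z 0.266 x 0.51
178 348 378 y 0.267 0.19 z 0.258 x 0.508
180 347 379 y 0.271 0.188 z 0.241 x 0.488
182 341 379 y 0.271 0.171 z 0.236 x 0.488
184 340 381 y 0.277 0.169 z 0.23 x 0.486
186 340 385 y 0.288 0.171 z 0.224 x 0.488
188 340 385 y 0.289 0.171 z 0.218 x 0.489
190 341 385 y 0.289 0.174 z 0.213 x 0.488
192 343 385 y 0.29 0.18 z 0.207 x 0.488
194 344 382 y 0.283 0.183 z 0.2 x 0.489
196 346 380 y 0.278 0.189 z 0.193 x 0.488
198 347 378 y 0.274 0.192 z 0.187 x 0.488
200 349 375 y 0.266 0.198 z 0.181 x 0.488
202 351 373 y 0.262 0.204 z 0.175 x 0.489
204 356 366 y 0.244 0.217 z 0.168 x 0.489
206 356 365 y 0.242 0.218 z 0.16 x 0.486
208 356 365 y 0.242 0.218 z 0.153 x 0.486
210 355 365 y 0.243 0.216 z 0.146 x 0.485
212 355 364 y 0.241 0.216 z 0.142 x 0.488
214 354 364 y 0.241 0.214 z 0.133 x 0.481
216 353 365 y 0.245 0.212 z 0.121 x 0.478
```

View pics/s2b.png

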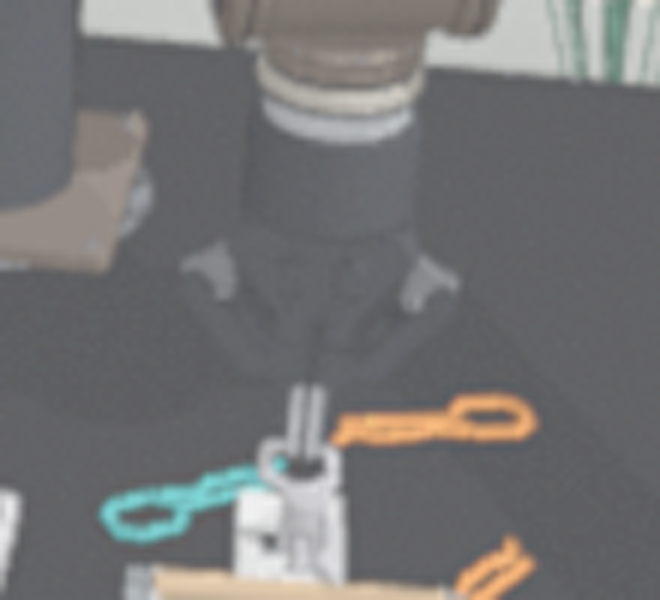

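The jaws shut on nothing. In the scene crop the shut finger tips at (307,450) measure z≈0.128 by depth, while the state says TCP z=0.102. So the real tips sit about 26 mm higher than reported, and the fingers passed over the loop; x and y agree. The clip hasn't moved. I'll open, go 26 mm lower and close again.

Emit:
play_rows(
  claw=[0,0,0,0,0,0,0,0,0,0,0,0],
  travel=[
    [0,0,0],
    [0,0,0],
    [0,0,0],
    [0,0,0],
    [0,0,0],
    [0,0,0],
    [0,0,0],
    [0.008,0,0],
    [0.016,0,0],
    [0.022,0,0],
    [0.025,0,0],
    [0.025,0,0],
  ],
  dr=[
    [0,0,0],
    [0,0,0],
    [0,0,0],
    [0,0,0],
    [0,0,0],
    [0,0,0],
    [0,0,0],
    [0,0,0],
    [0,0,0],
    [0,0,0],
    [0,0,0],
    [0,0,0],
  ],
)

```text
time: 4.45
eef_pos: [0.4743, 0.23, 0.0756]
tcp_rot: [-0.028, 0.707, 0.028, 0.706]
contact_force: [-0.5, -0.3, -0.8]
opening: 1.0
```

Emit:
play_rows(
  claw=[60,110,150,200,255,255,255,255,255],
  travel=[
    [0,0,0],
    [0,0,0],
    [0,0,0],
    [0,0,0],
    [0,0,0],
    [0,0,0],
    [0,0,0],
    [0,0,0],
    [0,0,0],
  ],
  dr=[
    [0,0,0],
    [0,0,0],
    [0,0,0],
    [0,0,0],
    [0,0,0],
    [0,0,0],
    [0,0,0],
    [0,0,0],
    [0,0,0],
  ],
  force=60,
)

```text
time: 5.35
eef_pos: [0.4746, 0.2301, 0.0759]
tcp_rot: [-0.028, 0.707, 0.028, 0.706]
contact_force: [-0.3, 1.0, 2.4]
opening: 0.394
```

Run:
```python
from mv import *
s=cap('scene')
st=show()
a=(255*(s['img'][160:260,310:410,::-1]/255.)**.6).astype(np.uint8)
cv2.imwrite('pics/s3.png',cv2.resize(a,None,fx=6,fy=6,interpolation=cv2.INTER_CUBIC))
```

```text
t 5.4 tcp [0.4746 0.2301 0.0758] q [ 0.259  0.111  2.036 -0.     0.996 -1.391] x [-0.001 -0.001 -1.   ] yaw_y 94.56 F [-1.2 -0.4  3. ] M [ 0.04 -0.   -0.04] op 0.396
```

View pics/s3.png

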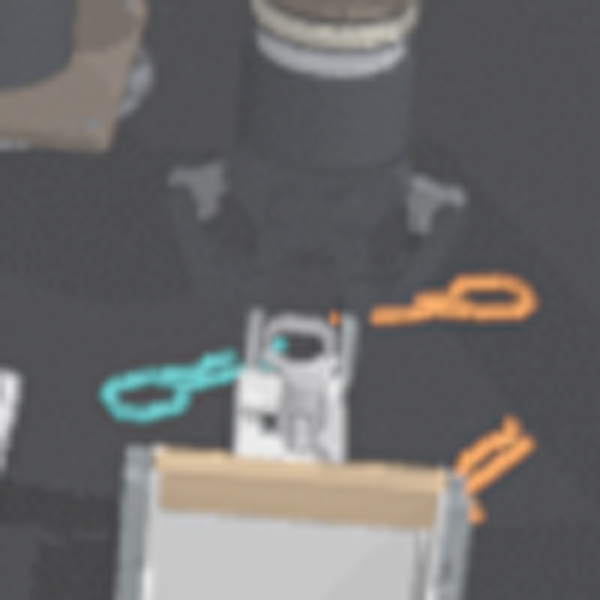

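Opening is 0.395 (≈34 mm), with one pad at each side of the loop, at (255,340) and (345,345). The clip is held, so I'll pull it along its own -x.

Emit:
play_rows(
  claw=[255,255,255,255,255,255,255,255,255,255,255,255],
  travel=[
    [0,0,-0.005],
    [0,0,-0.01],
    [0,0,-0.015],
    [0,0,-0.02],
    [0,0,-0.025],
    [0,0,-0.03],
    [0,0,-0.036],
    [0,0,-0.042],
    [0,0,-0.05],
    [0,0,-0.058],
    [0,0,-0.06],
    [0,0,-0.06],
  ],
  dr=[
    [0,0,0],
    [0,0,0],
    [0,0,0],
    [0,0,0],
    [0,0,0],
    [0,0,0],
    [0,0,0],
    [0,0,0],
    [0,0,0],
    [0,0,0],
    [0,0,0],
    [0,0,0],
  ],
)

```text
time: 6.6
eef_pos: [0.4137, 0.2251, 0.0756]
tcp_rot: [-0.028, 0.708, 0.028, 0.706]
contact_force: [-0.7, 0.1, 0.2]
opening: 0.398
```

Run:
```python
from mv import *
s=cap('scene');t=cap('top')
st=show()
a=(255*(s['img'][160:260,310:410,::-1]/255.)**.6).astype(np.uint8)
cv2.imwrite('pics/s4.png',cv2.resize(a,None,fx=6,fy=6,interpolation=cv2.INTER_CUBIC))
M=Ro.from_quat(st['tcp_rot'])
print('up .1',*delta(st,st['eef_pos']+[0,0,.1]), 'mid',*delta(st,(.46,.13,.18)),'dish',*delta(st,(.486,.024,.18)))
```

```text
t 6.7 tcp [0.4142 0.2252 0.0757] q [ 0.283 -0.013  2.166 -0.     0.991 -1.368] x [-0.002 -0.001 -1.   ] yaw_y 94.56 F [-0.6 -0.1 -0.7] M [0.01 0.03 0.03] op 0.397
up .1 [-0.1    -0.0001 -0.0002] [0. 0. 0.] mid [-0.1044 -0.0986  0.0378] [0. 0. 0.] dish [-0.1043 -0.2064  0.0553] [0. 0. 0.]
```

View pics/s4.png

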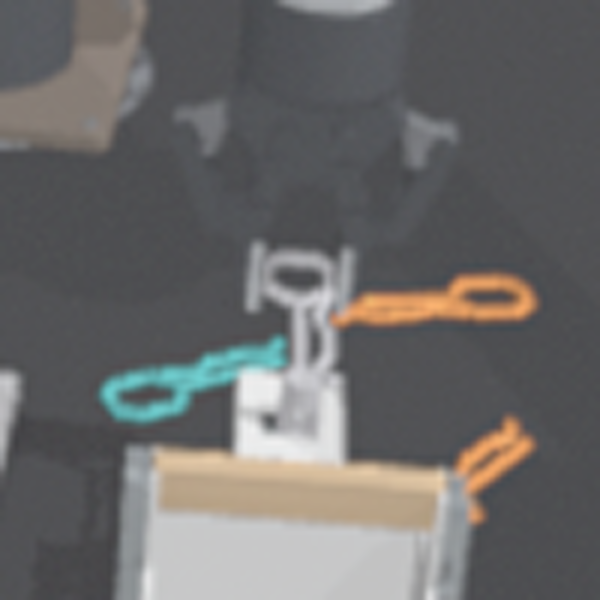

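The clip's legs at (310,330) are clear of the pin and tongue at (300,385), and the clip sits level in the jaws. Next: lift, carry it over the dish and turn it half round.

Emit:
play_rows(
  claw=[255,255,255,255,255,255,255,255,255,255,255,255,255,255,255,255,255,255],
  travel=[
    [-0.02,0,0],
    [-0.045,0,0],
    [-0.07,0,0],
    [-0.09,0,0],
    [-0.1,-0.01,0.004],
    [-0.104,-0.025,0.008],
    [-0.104,-0.04,0.012],
    [-0.104,-0.055,0.016],
    [-0.104,-0.07,0.02],
    [-0.104,-0.085,0.024],
    [-0.104,-0.1,0.028],
    [-0.104,-0.115,0.032],
    [-0.104,-0.13,0.036],
    [-0.104,-0.15,0.04],
    [-0.104,-0.17,0.045],
    [-0.104,-0.19,0.05],
    [-0.104,-0.202,0.054],
    [-0.104,-0.2064,0.0553],
  ],
  dr=[
    [0,0,0],
    [0,0,0],
    [0,0,0],
    [0,0,0],
    [0.1,0,0],
    [0.22,0,0],
    [0.34,0,0],
    [0.46,0,0],
    [0.58,0,0],
    [0.7,0,0],
    [0.82,0,0],
    [0.94,0,0],
    [1.06,0,0],
    [1.18,0,0],
    [1.3,0,0],
    [1.42,0,0],
    [1.52,0,0],
    [1.57,0,0],
  ],
)

```text
time: 8.5
eef_pos: [0.4862, 0.0227, 0.1792]
tcp_rot: [0.48, 0.519, -0.482, 0.518]
contact_force: [0.4, 0.3, -0.6]
opening: 0.395
```

Run:
```python
from mv import *
st=show()
print(*delta(st,(.486,.024,.16),-86))
```

```text
t 8.5 tcp [0.4862 0.0227 0.1792] q [-1.610e-01 -1.120e-01  2.051e+00 -2.000e-03  1.205e+00 -2.360e-01] x [-0.004 -0.001 -1.   ] yaw_y 4.33 F [ 0.4  0.3 -0.6] M [-0.02  0.07  0.01] op 0.395
[ 0.0192 -0.     -0.0013] [1.5766 0.0033 0.0023]
```

Emit:
play_rows(
  claw=[255,255,255,255,255,255,255,255,255,255,255,255,255,255,255,255],
  travel=[
    [0,0,-0.001],
    [0,0,-0.001],
    [0,0,-0.001],
    [0,0,-0.001],
    [0,0,-0.001],
    [0,0,-0.001],
    [0,0,-0.001],
    [0,0,-0.001],
    [0.01,0,-0.001],
    [0.02,0,-0.001],
    [0.03,0,-0.001],
    [0.045,0,-0.001],
    [0.06,0,-0.001],
    [0.075,0,-0.001],
    [0.08,0,-0.001],
    [0.08,0,-0.001],
  ],
  dr=[
    [0.1,0,0],
    [0.22,0,0],
    [0.34,0,0],
    [0.46,0,0],
    [0.58,0,0],
    [0.7,0,0],
    [0.82,0,0],
    [0.94,0,0],
    [1.06,0,0],
    [1.18,0,0],
    [1.3,0,0],
    [1.42,0,0],
    [1.52,0,0],
    [1.576,0,0],
    [1.576,0,0],
    [1.576,0,0],
  ],
)

```text
time: 10.1
eef_pos: [0.485, 0.0237, 0.0981]
tcp_rot: [-0.704, -0.025, 0.709, -0.025]
contact_force: [-0.1, -0.4, -0.5]
opening: 0.394
```

Run:
```python
from mv import *
s=cap('scene');st=show();print(*delta(st,(.486,.024,.0),-86))
a=(255*(s['img'][170:280,230:350,::-1]/255.)**.6).astype(np.uint8)
cv2.imwrite('pics/s5.png',cv2.resize(a,None,fx=5,fy=5,interpolation=cv2.INTER_CUBIC))
P=worldmap(s);X,Y,Z=[P[...,i] for i in range(3)]
m=(X>.4)&(X<.52)&(Y>-.06)&(Y<.12)&(Z>.1)&(Z<.16)
print('fingers/clip z',np.percentile(Z[m],[0,2,5,10,50]).round(3),m.sum())
```

```text
t 10.15 tcp [0.4858 0.0236 0.0991] q [-1.600e-01 -1.300e-02  2.116e+00 -2.000e-03  1.042e+00  1.341e+00] x [-0.004 -0.001 -1.   ] yaw_y -85.91 F [-0.2  0.6 -0.1] M [-0.02 -0.02 -0.05] op 0.395
[ 0.0991 -0.0005 -0.0007] [ 0.0015  0.0044 -0.0005]
fingers/clip z [0.123 0.128 0.133 0.136 0.142] 205
```

View pics/s5.png

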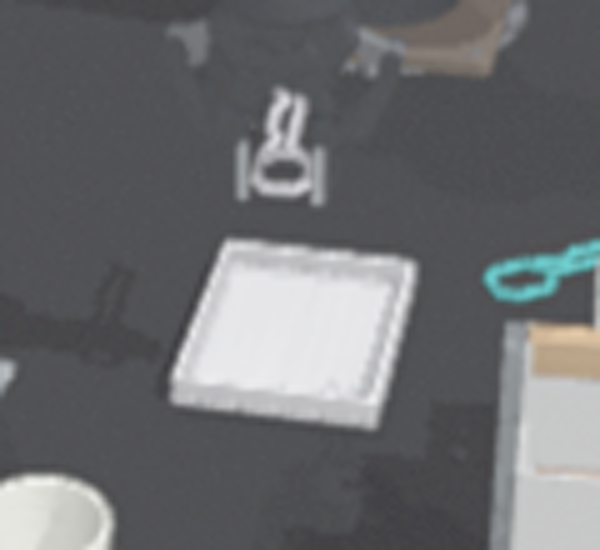

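Emit:
play_rows(
  claw=[255,255,255,255,255,255,255,255,255,255],
  travel=[
    [0.018,0,0],
    [0.036,0,0],
    [0.054,0,0],
    [0.072,0,0],
    [0.086,0,0],
    [0.096,0,0],
    [0.104,0,0],
    [0.109,0,0],
    [0.112,0,0],
    [0.112,0,0],
  ],
  dr=[
    [0,0.004,0],
    [0,0.004,0],
    [0,0.004,0],
    [0,0.004,0],
    [0,0.004,0],
    [0,0.004,0],
    [0,0.004,0],
    [0,0.004,0],
    [0,0.004,0],
    [0,0.004,0],
  ],
)

```text
time: 11.15
eef_pos: [0.4853, 0.0235, -0.013]
tcp_rot: [-0.706, -0.025, 0.707, -0.025]
contact_force: [0.4, 0.5, -1.4]
opening: 0.399
```

Run:
```python
from mv import *
s=cap('scene');st=show()
a=(255*(s['img'][190:280,250:340,::-1]/255.)**.6).astype(np.uint8)
cv2.imwrite('pics/s6.png',cv2.resize(a,None,fx=6.5,fy=6.5,interpolation=cv2.INTER_CUBIC))
```

```text
t 11.2 tcp [ 0.4855  0.0235 -0.0127] q [-1.600e-01  1.790e-01  2.162e+00 -1.000e-03  8.010e-01  1.339e+00] x [ 0.    -0.001 -1.   ] yaw_y -85.91 F [-0.6 -0.4 -0.2] M [ 0.02 -0.03 -0.02] op 0.396
```

View pics/s6.png

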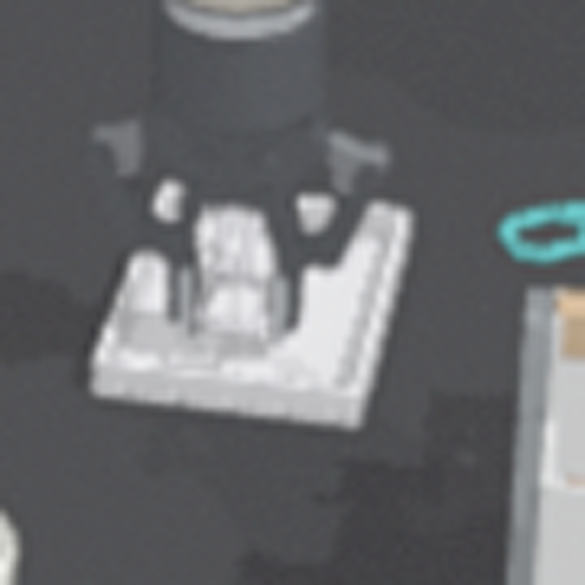

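Emit:
play_rows(
  claw=[255,255,255,230,190,150,120,100,90,90,90,90,90,90,90,90,90,90],
  travel=[
    [0.003,0,0],
    [0.006,0,0],
    [0.006,0,0],
    [0.006,0,0],
    [0.006,0,0],
    [0.006,0,0],
    [0.006,0,0],
    [0.006,0,0],
    [0.006,0,0],
    [0.006,0,0],
    [0.0,0,0],
    [-0.01,0,0],
    [-0.03,0,0],
    [-0.06,0,0],
    [-0.1,0,0],
    [-0.14,0,0],
    [-0.18,0,0],
    [-0.2,0,0],
  ],
  dr=[
    [0,0,0],
    [0,0,0],
    [0,0,0],
    [0,0,0],
    [0,0,0],
    [0,0,0],
    [0,0,0],
    [0,0,0],
    [0,0,0],
    [0,0,0],
    [0,0,0],
    [0,0,0],
    [0,0,0],
    [0,0,0],
    [0,0,0],
    [0,0,0],
    [0,0,0],
    [0,0,0],
  ],
)

```text
time: 13.0
eef_pos: [0.4874, 0.0234, 0.1929]
tcp_rot: [0.709, 0.025, -0.704, 0.026]
contact_force: [0.5, -0.9, -0.0]
opening: 0.647
```

Run:
```python
from mv import *
s=cap('scene');st=show()
a=s['img'][190:280,250:350,::-1]
cv2.imwrite('pics/s7.png',cv2.resize(a,None,fx=6.5,fy=6.5,interpolation=cv2.INTER_CUBIC))
print(*delta(st,(.6362,.2393,st['eef_pos'][2]),4.7))
print(*delta(st,(.6362,.2393,st['eef_pos'][2]),-175.3))
```

```text
t 13.05 tcp [0.4889 0.0231 0.1953] q [-1.600e-01 -1.320e-01  2.039e+00 -1.000e-03  1.222e+00  1.339e+00] x [ 0.012 -0.003 -1.   ] yaw_y -85.9 F [1.7 0.3 1.8] M [-0.02 -0.04 -0.02] op 0.643
[ 0.0013 -0.2051 -0.1624] [-1.5812 -0.0067 -0.0121]
[ 0.0013 -0.2051 -0.1624] [ 1.5604 -0.0121  0.0067]
```

View pics/s7.png

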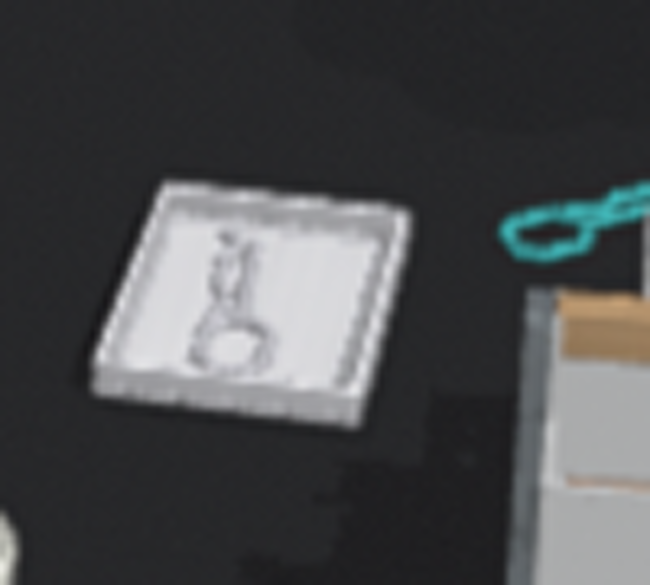

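The clip lies flat inside the dish, loop at (232,345) and legs up to (232,235). Now over to the caddy's handle.

Emit:
play_rows(
  claw=[90,90,90,90,90,90,90,90,90,90,90,90,90,90,90,90],
  travel=[
    [0,-0.012,-0.01],
    [0,-0.028,-0.022],
    [0,-0.044,-0.034],
    [0,-0.06,-0.046],
    [0,-0.076,-0.059],
    [0,-0.092,-0.072],
    [0,-0.108,-0.085],
    [0,-0.124,-0.098],
    [0,-0.14,-0.11],
    [0,-0.156,-0.123],
    [0,-0.172,-0.136],
    [0,-0.187,-0.149],
    [0,-0.198,-0.157],
    [0,-0.205,-0.1624],
    [0,-0.205,-0.1624],
    [0,-0.205,-0.1624],
  ],
  dr=[
    [-0.12,0,0],
    [-0.25,0,0],
    [-0.38,0,0],
    [-0.51,0,0],
    [-0.64,0,0],
    [-0.77,0,0],
    [-0.9,0,0],
    [-1.03,0,0],
    [-1.16,0,0],
    [-1.29,0,0],
    [-1.42,0,-0.005],
    [-1.52,-0.003,-0.01],
    [-1.58,-0.006,-0.012],
    [-1.58,-0.006,-0.012],
    [-1.58,-0.006,-0.012],
    [-1.58,-0.006,-0.012],
  ],
)

```text
time: 14.65
eef_pos: [0.6358, 0.239, 0.1963]
tcp_rot: [0.479, 0.52, -0.48, 0.52]
contact_force: [-0.1, 0.4, 0.2]
opening: 0.644
```

Run:
```python
from mv import *
s=cap('scene');st=show()
print(*delta(st,(.6362,.2393,.104),4.7))
a=(255*(s['img'][150:280,300:440,::-1]/255.)**.6).astype(np.uint8)
cv2.imwrite('pics/s8.png',cv2.resize(a,None,fx=4.6,fy=4.6,interpolation=cv2.INTER_CUBIC))
```

```text
t 14.7 tcp [0.6358 0.2388 0.1964] q [0.21  0.302 1.574 0.    1.267 0.13 ] x [-0.  0. -1.] yaw_y 4.58 F [ 0.5  0.4 -0.8] M [0.03 0.04 0.05] op 0.65
[ 0.0924  0.0005 -0.0005] [-0.0021 -0.0001  0.0001]
```

View pics/s8.png

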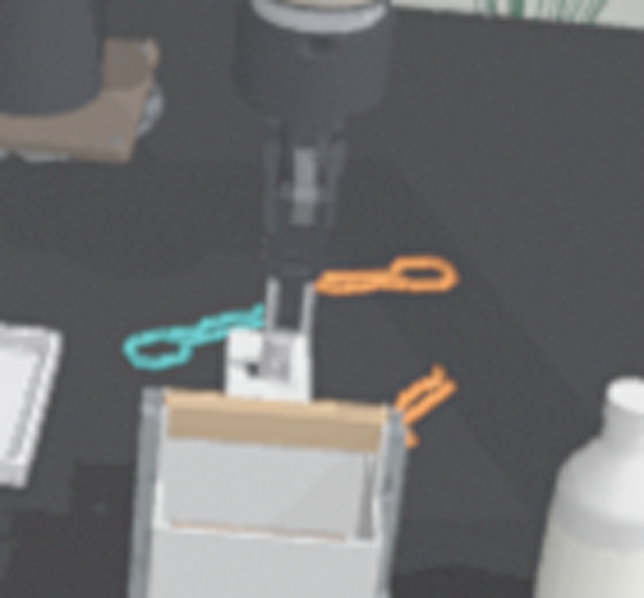

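Emit:
play_rows(
  claw=[90,90,90,90,90,90,90,90,130,170,210,255,255,255,255,255],
  travel=[
    [0.015,0.0005,-0.0005],
    [0.032,0.0005,-0.0005],
    [0.05,0.0005,-0.0005],
    [0.066,0.0005,-0.0005],
    [0.08,0.0005,-0.0005],
    [0.089,0.0005,-0.0005],
    [0.0925,0.0005,-0.0005],
    [0.0925,0.0005,-0.0005],
    [0.0925,0.0005,-0.0005],
    [0.0925,0.0005,-0.0005],
    [0.0925,0.0005,-0.0005],
    [0.0925,0.0005,-0.0005],
    [0.0925,0.0005,-0.0005],
    [0.0925,0.0005,-0.0005],
    [0.0925,0.0005,-0.0005],
    [0.0925,0.0005,-0.0005],
  ],
  dr=[
    [-0.002,0,0],
    [-0.002,0,0],
    [-0.002,0,0],
    [-0.002,0,0],
    [-0.002,0,0],
    [-0.002,0,0],
    [-0.002,0,0],
    [-0.002,0,0],
    [-0.002,0,0],
    [-0.002,0,0],
    [-0.002,0,0],
    [-0.002,0,0],
    [-0.002,0,0],
    [-0.002,0,0],
    [-0.002,0,0],
    [-0.002,0,0],
  ],
  force=80,
)

```text
time: 16.3
eef_pos: [0.6356, 0.2394, 0.1052]
tcp_rot: [0.479, 0.521, -0.48, 0.52]
contact_force: [-3.7, -0.7, 5.3]
opening: 0.151
```

Run:
```python
from mv import *
s=cap('scene');st=show()
a=(255*(s['img'][180:280,310:410,::-1]/255.)**.6).astype(np.uint8)
cv2.imwrite('pics/s9.png',cv2.resize(a,None,fx=6,fy=6,interpolation=cv2.INTER_CUBIC))
```

```text
t 16.35 tcp [0.6356 0.2394 0.1052] q [0.211 0.386 1.639 0.    1.118 0.129] x [-0.002 -0.    -1.   ] yaw_y 4.7 F [-3.6 -0.9  5. ] M [-0.17  1.09  0.02] op 0.151
```

View pics/s9.png

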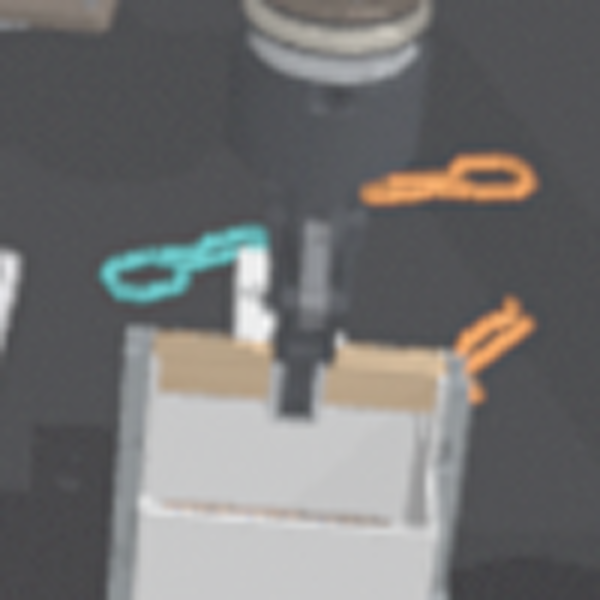

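Emit:
play_rows(
  claw=[255,255,255,255,255,255,255,255,255,255,255],
  travel=[
    [-0.004,0,0],
    [-0.01,0,0],
    [-0.017,0,0],
    [-0.024,0,0],
    [-0.032,0,0],
    [-0.042,0,0],
    [-0.054,0,0],
    [-0.066,0,0],
    [-0.076,0,0],
    [-0.08,0,0],
    [-0.08,0,0],
  ],
  dr=[
    [0,0,0],
    [0,0,0],
    [0,0,0],
    [0,0,0],
    [0,0,0],
    [0,0,0],
    [0,0,0],
    [0,0,0],
    [0,0,0],
    [0,0,0],
    [0,0,0],
  ],
)

```text
time: 17.45
eef_pos: [0.6363, 0.2395, 0.1865]
tcp_rot: [0.479, 0.52, -0.479, 0.52]
contact_force: [-0.3, 0.3, -5.1]
opening: 0.146
```

Run:
```python
from mv import *
s=cap('scene');st=show()
a=(255*(s['img'][150:300,290:430,::-1]/255.)**.7).astype(np.uint8)
cv2.imwrite('pics/s10.png',cv2.resize(a,None,fx=4,fy=4,interpolation=cv2.INTER_CUBIC))
b=np.radians(-2.9);X=np.array([np.cos(b),np.sin(b)])
h=np.array([.5728,-.209])+X*(.0055+.054);print('target handle',h)
print(*delta(st,(h[0],h[1],.195),-2.9))
```

```text
t 17.5 tcp [0.6358 0.2394 0.1855] q [0.211 0.311 1.582 0.    1.25  0.129] x [-0.001 -0.    -1.   ] yaw_y 4.7 F [ 0.3 -0.2 -4.8] M [-0.   -0.02  0.03] op 0.149
target handle [ 0.6322238  -0.21201028]
[-0.0095 -0.0406  0.4496] [0.1327 0.     0.0015]
```

View pics/s10.png

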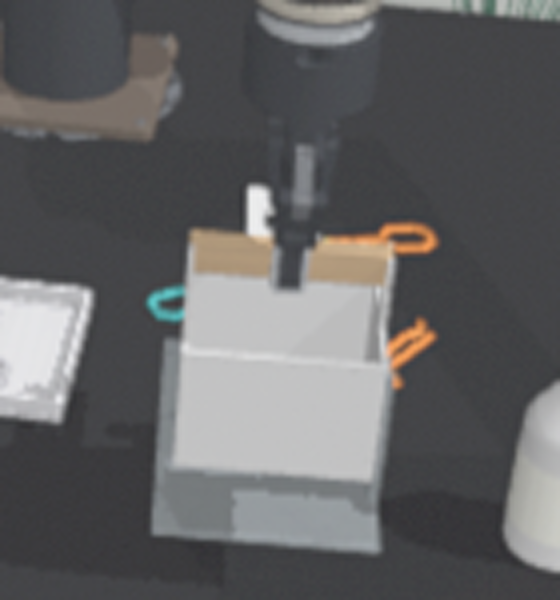

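Emit:
play_rows(
  claw=[255,255,255,255,255,255,255,255,255,255,255,255,255,255,255,255,255,255,255,255],
  travel=[
    [-0.001,0,0.005],
    [-0.003,-0.002,0.018],
    [-0.005,-0.003,0.038],
    [-0.007,-0.005,0.063],
    [-0.0095,-0.008,0.09],
    [-0.0095,-0.011,0.119],
    [-0.0095,-0.013,0.148],
    [-0.0095,-0.016,0.178],
    [-0.0095,-0.019,0.208],
    [-0.0095,-0.022,0.238],
    [-0.0095,-0.024,0.268],
    [-0.0095,-0.027,0.298],
    [-0.0095,-0.03,0.328],
    [-0.0095,-0.032,0.357],
    [-0.0095,-0.035,0.384],
    [-0.0095,-0.037,0.408],
    [-0.0095,-0.039,0.428],
    [-0.0095,-0.04,0.442],
    [-0.0095,-0.0406,0.4485],
    [-0.0095,-0.0406,0.4496],
  ],
  dr=[
    [0,0,0],
    [0.005,0,0],
    [0.01,0,0],
    [0.02,0,0],
    [0.03,0,0],
    [0.04,0,0],
    [0.05,0,0],
    [0.06,0,0],
    [0.07,0,0],
    [0.08,0,0],
    [0.09,0,0],
    [0.1,0,0],
    [0.11,0,0],
    [0.118,0,0],
    [0.125,0,0],
    [0.13,0,0],
    [0.1327,0,0],
    [0.1327,0,0],
    [0.1327,0,0],
    [0.1327,0,0],
  ],
)

```text
time: 19.5
eef_pos: [0.6321, -0.2126, 0.1949]
tcp_rot: [-0.512, -0.487, 0.513, -0.486]
contact_force: [0.4, -0.0, -5.2]
opening: 0.149
```

Run:
```python
from mv import *
s=cap('scene');t=cap('top');st=show()
a=(255*(s['img'][140:290,140:290,::-1]/255.)**.7).astype(np.uint8)
cv2.imwrite('pics/s11.png',cv2.resize(a,None,fx=4,fy=4,interpolation=cv2.INTER_CUBIC))
a=(255*(t['img'][110:240,290:430,::-1]/255.)**.7).astype(np.uint8)
cv2.imwrite('pics/t11.png',cv2.resize(a,None,fx=4.5,fy=4.5,interpolation=cv2.INTER_CUBIC))
```

```text
t 19.6 tcp [ 0.6322 -0.2114  0.1948] q [-0.475  0.277  1.607 -0.     1.26  -0.424] x [-0.002  0.001 -1.   ] yaw_y -2.87 F [-0.3 -0.3 -4.2] M [ 0.   -0.07 -0.04] op 0.154
```

View pics/s11.png

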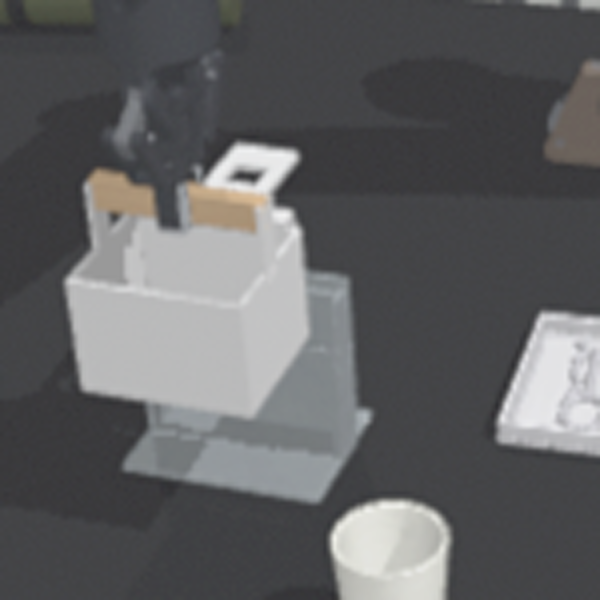

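View pics/t11.png

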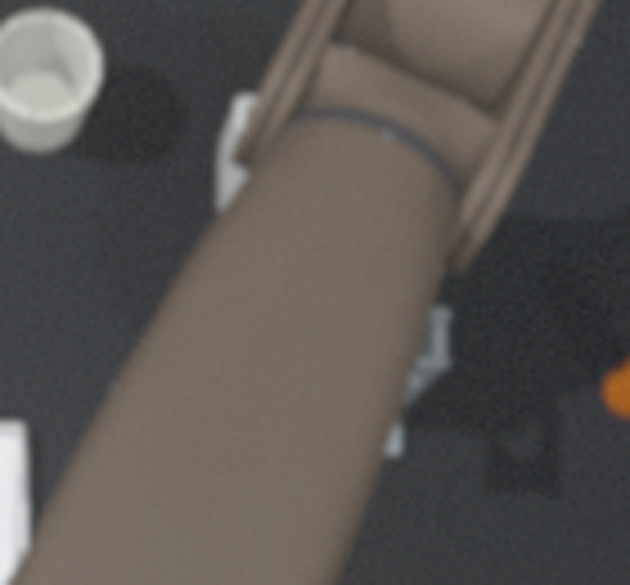

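Run:
```python
from mv import *
s=dict(np.load('scene.npz'))
hc=(.6322,-.2114);hy=np.radians(-2.87);dz=.0896
cad=box(hc,hy,-.007,.007,-.058,.058,.137+dz,.161+dz)+box(hc,hy,-.05,.05,-.06,.06,.025+dz,.110+dz)+box(hc,hy,-.139,-.07,-.023,.023,.11+dz,.115+dz)
pan=box((.5728,-.209),hy,-.0025,.0025,-.075,.075,.144,.145)
overlay(s,cad+pan,(150,240,170,280),5.4,'o_s11.png')
```

```text
(no output)
```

View pics/o_s11.png

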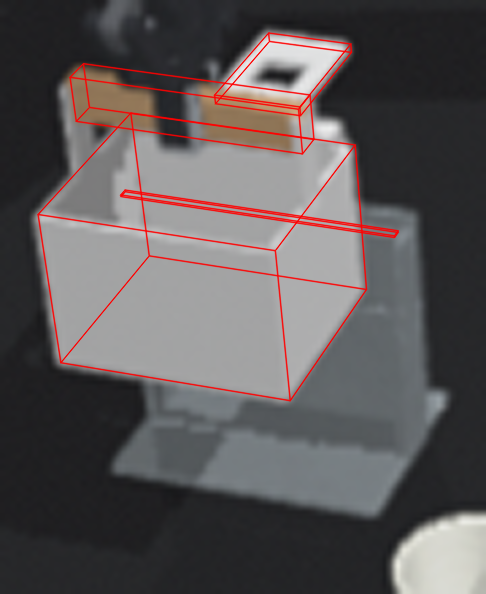

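The scene overlay fits the caddy within a pixel at the measured TCP, and the visible rail end at (400,236) agrees with the model. Lowering in stages.

Emit:
play_rows(
  claw=[255,255,255,255,255,255,255,255,255],
  travel=[
    [0.004,0.0005,0],
    [0.01,0.0005,0],
    [0.016,0.0005,0],
    [0.022,0.0005,0],
    [0.027,0.0005,0],
    [0.031,0.0005,0],
    [0.034,0.0005,0],
    [0.036,0.0005,0],
    [0.036,0.0005,0],
  ],
  dr=[
    [0,0,0],
    [0,0,0],
    [0,0,0],
    [0,0,0],
    [0,0,0],
    [0,0,0],
    [0,0,0],
    [0,0,0],
    [0,0,0],
  ],
)

```text
time: 20.5
eef_pos: [0.6326, -0.2114, 0.1585]
tcp_rot: [-0.512, -0.488, 0.513, -0.487]
contact_force: [0.4, -1.1, -4.3]
opening: 0.15
```

Run:
```python
from mv import *
s=cap('scene');st=show()
a=(255*(s['img'][160:290,140:260,::-1]/255.)**.7).astype(np.uint8)
cv2.imwrite('pics/s12.png',cv2.resize(a,None,fx=4.6,fy=4.6,interpolation=cv2.INTER_CUBIC))
```

```text
t 20.55 tcp [ 0.6327 -0.2114  0.1589] q [-0.474  0.308  1.636 -0.     1.199 -0.424] x [-0.002  0.001 -1.   ] yaw_y -2.88 F [-0.3 -0.3 -4.9] M [ 0.   -0.03 -0.02] op 0.152
```

View pics/s12.png

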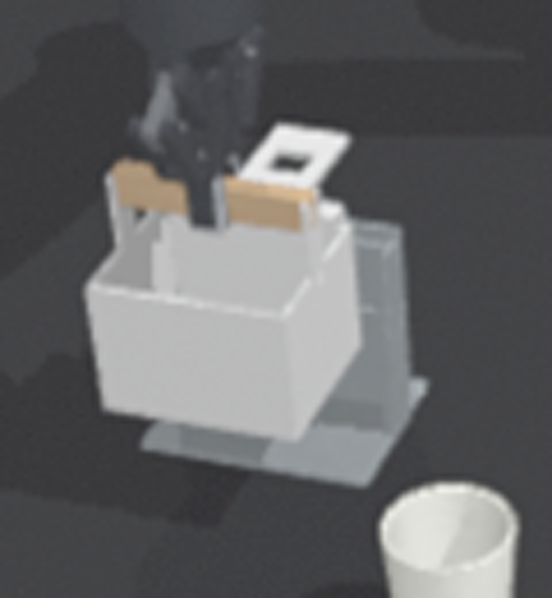

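Emit:
play_rows(
  claw=[255,255,255,255,255,255,255],
  travel=[
    [0.003,0,0],
    [0.006,-0.0005,0],
    [0.009,-0.001,0],
    [0.0115,-0.0015,0],
    [0.0135,-0.002,0],
    [0.015,-0.0025,0],
    [0.015,-0.0025,0],
  ],
  dr=[
    [0,0,0],
    [0,0,0],
    [0,0,0],
    [0,0,0],
    [0,0,0],
    [0,0,0],
    [0,0,0],
  ],
)

```text
time: 21.25
eef_pos: [0.6297, -0.2113, 0.1438]
tcp_rot: [-0.512, -0.488, 0.513, -0.486]
contact_force: [-2.3, -1.9, -3.5]
opening: 0.147
```

Run:
```python
from mv import *
st=show()
```

```text
t 21.25 tcp [ 0.6297 -0.2113  0.1438] q [-4.760e-01  3.170e-01  1.654e+00 -1.000e-03  1.174e+00 -4.260e-01] x [-0.003  0.001 -1.   ] yaw_y -2.88 F [-2.3 -1.9 -3.5] M [-0.03  0.46  0.02] op 0.147
```

Emit:
play_rows(
  claw=[255,255,255,255,255],
  travel=[
    [0.0015,-0.0005,0],
    [0.003,-0.001,0],
    [0.004,-0.0015,0],
    [0.0045,-0.002,0],
    [0.0045,-0.002,0],
  ],
  dr=[
    [0,0,0],
    [0,0,0],
    [0,0,0],
    [0,0,0],
    [0,0,0],
  ],
)

```text
time: 21.75
eef_pos: [0.6284, -0.2114, 0.1404]
tcp_rot: [-0.512, -0.488, 0.513, -0.487]
contact_force: [-0.7, 1.3, 1.9]
opening: 0.148
```

Run:
```python
from mv import *
s=cap('scene');st=show()
a=(255*(s['img'][160:290,140:260,::-1]/255.)**.7).astype(np.uint8)
cv2.imwrite('pics/s13.png',cv2.resize(a,None,fx=4.6,fy=4.6,interpolation=cv2.INTER_CUBIC))
```

```text
t 21.8 tcp [ 0.6284 -0.2114  0.1404] q [-0.477  0.316  1.661 -0.     1.165 -0.427] x [-0.001  0.    -1.   ] yaw_y -2.87 F [-1.4  0.4  1.2] M [0.1  0.44 0.04] op 0.149
```

View pics/s13.png

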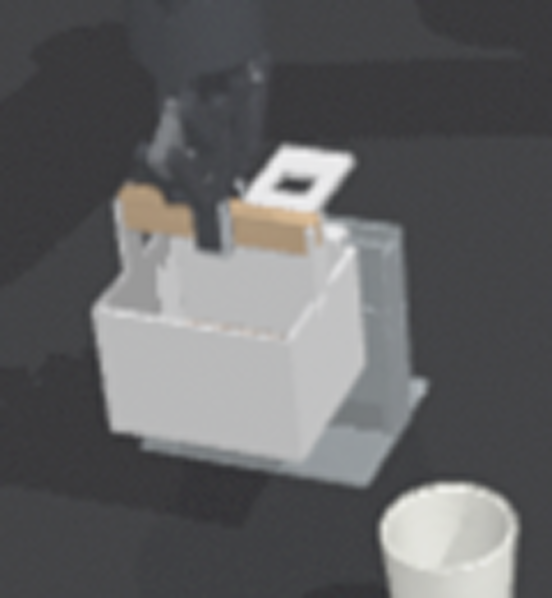

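The weight has come off (Fz −4.9 → +1.2) at z=0.1404, against 0.1402 predicted for fully home. The lip point is 1.7 mm in front of the rail, against 1.5 expected. Releasing.

Emit:
play_rows(
  claw=[230,210,190,165,140,115,90,90,90,90,90,90,90,90,90,90],
  travel=[
    [0,0,0],
    [0,0,0],
    [0,0,0],
    [0,0,0],
    [0,0,0],
    [0,0,0],
    [0,0,0],
    [0,0,0],
    [-0.005,0,0],
    [-0.015,0,0],
    [-0.03,0,0],
    [-0.05,0,0],
    [-0.075,0,0],
    [-0.1,0,0],
    [-0.11,0,0],
    [-0.11,0,0],
  ],
  dr=[
    [0,0,0],
    [0,0,0],
    [0,0,0],
    [0,0,0],
    [0,0,0],
    [0,0,0],
    [0,0,0],
    [0,0,0],
    [0,0,0],
    [0,0,0],
    [0,0,0],
    [0,0,0],
    [0,0,0],
    [0,0,0],
    [0,0,0],
    [0,0,0],
  ],
)

```text
time: 23.4
eef_pos: [0.6297, -0.212, 0.254]
tcp_rot: [0.513, 0.486, -0.512, 0.489]
contact_force: [-0.1, 0.4, 0.6]
opening: 0.648
```

Run:
```python
from mv import *
s=cap('scene');st=show()
a=(255*(s['img'][160:290,140:260,::-1]/255.)**.7).astype(np.uint8)
cv2.imwrite('pics/s14.png',cv2.resize(a,None,fx=4.6,fy=4.6,interpolation=cv2.INTER_CUBIC))
hc=(.6284,-.2114);hy=np.radians(-2.87);dz=.0352
cad=box(hc,hy,-.007,.007,-.058,.058,.137+dz,.161+dz)+box(hc,hy,-.05,.05,-.06,.06,.025+dz,.110+dz)+box(hc,hy,-.139,-.07,-.023,.023,.11+dz,.115+dz)
overlay(s,cad,(150,240,170,280),5.4,'o_s14.png')
print('away',*delta(st,(.50,-.02,.28)))
```

```text
t 23.45 tcp [ 0.6288 -0.2115  0.2516] q [-0.477  0.23   1.559 -0.     1.351 -0.427] x [ 0.001 -0.001 -1.   ] yaw_y -2.87 F [ 0.3 -0.6  1.2] M [-0.03  0.04  0.  ] op 0.648
away [-0.0287 -0.1382 -0.1848] [0. 0. 0.]
```

View pics/o_s14.png

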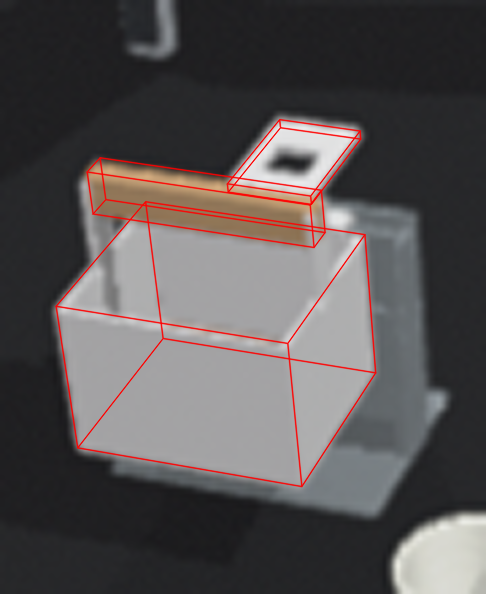

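The caddy hangs by itself and sits within a pixel of the fully-home overlay. I'll move the arm aside for a last check from both cameras.

Emit:
play_rows(
  claw=[90,90,90,90,90,90,90,90,90,90,90,90,90],
  travel=[
    [-0.01,0,0],
    [-0.025,0,-0.005],
    [-0.04,0,-0.02],
    [-0.05,0,-0.045],
    [-0.05,0,-0.075],
    [-0.05,0,-0.11],
    [-0.05,0,-0.145],
    [-0.05,0,-0.18],
    [-0.05,0,-0.215],
    [-0.05,0,-0.25],
    [-0.05,0,-0.275],
    [-0.05,0,-0.28],
    [-0.05,0,-0.28],
  ],
  dr=[
    [0,0,0],
    [0,0,0],
    [0,0,0],
    [0,0,0],
    [0,0,0],
    [0,0,0],
    [0,0,0],
    [0,0,0],
    [0,0,0],
    [0,0,0],
    [0,0,0],
    [0,0,0],
    [0,0,0],
  ],
)

```text
time: 24.75
eef_pos: [0.6427, 0.0696, 0.3024]
tcp_rot: [0.512, 0.487, -0.512, 0.489]
contact_force: [0.8, -0.1, 0.3]
opening: 0.649
```

Run:
```python
from mv import *
s=cap('scene');t=cap('top');st=show()
for d,n in((s,'s15'),(t,'t15')):
    cv2.imwrite(f'pics/{n}.png',cv2.resize(d['img'][:,:,::-1],(800,600),interpolation=cv2.INTER_CUBIC))
P=worldmap(s);X,Y,Z=P[...,0],P[...,1],P[...,2]
for nm,(x0,x1,y0,y1) in dict(cup=(.65,.85,-.15,.0),gs=(.48,.65,-.5,-.36)).items():
    m=(X>x0)&(X<x1)&(Y>y0)&(Y<y1)&(Z>.02)&(Z<.2);print(nm,rect(P[m]))
```

```text
t 24.85 tcp [0.6428 0.0677 0.3019] q [-5.100e-02  1.680e-01  1.542e+00 -1.000e-03  1.431e+00 -1.000e-03] x [ 0.001 -0.001 -1.   ] yaw_y -2.88 F [0.2 0.1 0.2] M [ 0.02  0.05 -0.04] op 0.649
cup (array([751.4, -45.7]), array([74.6, 69.4]), 14.94)
gs (array([ 556.8, -434. ]), array([30.9, 31.8]), 25.51)
```

View pics/s15.png

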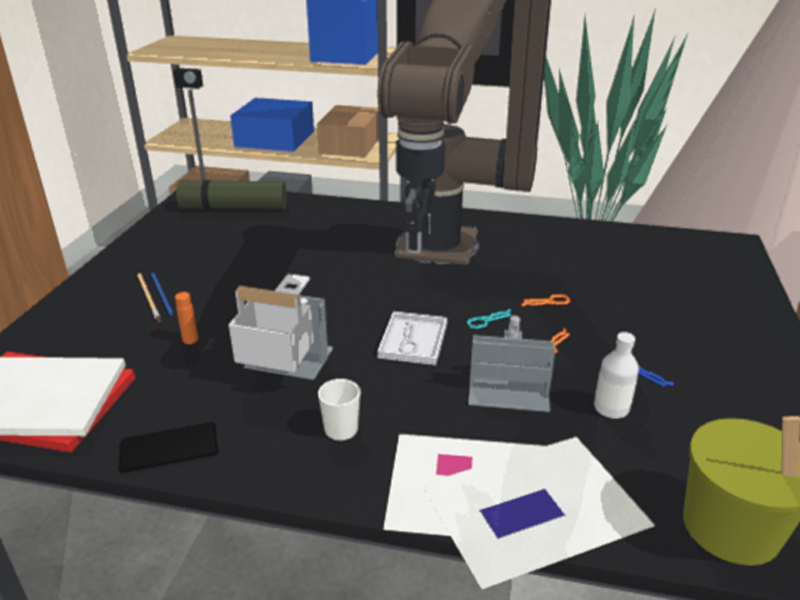

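View pics/t15.png

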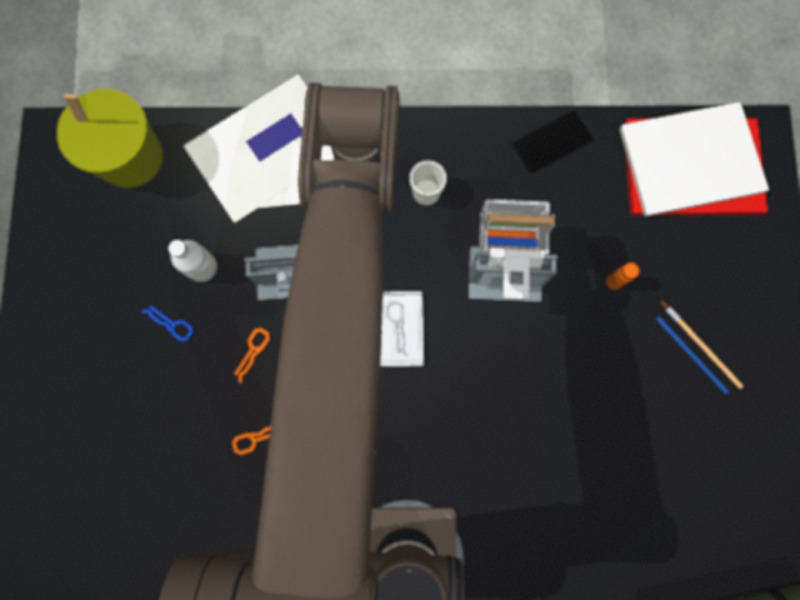

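The top view shows the caddy on the panel at (515,245), the clip in the dish at (398,328), and the bottle (192,260), cup (428,182) and glue stick (625,274) where they started. Handing in.

```bash
python3 -c "
from plant import ctrl
print(ctrl.sign_off())"
```

```text
the job is handed in; nothing more can be done
None
```

The job is done and handed in at about 25 s. I pulled the steel clip off the pin and laid it in the dish. Then I lifted the caddy off the stand and hung it on the panel without a pin.

**Last checks:**
- **Clip:** it lies flat inside the dish in both views.
- **Caddy:** it hangs by itself, upright, within about a pixel of the model of the fully seated position. Just before release its weight had come off the gripper, and the lip point was 1.7 mm in front of the rail (about 1.5 mm expected).
- **Bystanders:** the cup and glue stick measured within about 2 mm of where they started, which is as close as the cameras resolve. The glue bottle was compared by eye only and looks unmoved and upright.

**What disagreed:** the finger tips measured about 26 mm higher in the camera than the reported TCP height. Because of this, my first closing passed above the clip without touching it. I corrected for the offset in every later grasp and placing.

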